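# Level and load a click-stop fossil stage, then index it to the lamp

## Robot

A 6-joint arm with a two-finger parallel gripper is mounted at the origin on the work surface. World frame = base frame: x ahead of the robot, y to its left, z up, the work surface at z = 0. Lengths are in mm, angles in rad, forces in N, time in s.
With the tool pointing down it reaches from about 225 to 725 mm from the base axis. Payload 3.1 kg.
Tool frame: the origin (TCP) lies midway between the tips of the shut fingers; the grasp point (between the pads) lies 19 mm behind it (arm.hold_point_z is the distance from the TCP to the grasp point, in mm); z points along the fingers, y is the line along which they close (so a half turn about z gives the same grasp; the last joint's range is limited). The gripper opens to 85 mm and grips with 20 to 120 N. Pads are 22 mm wide; open, the fingers measure 114 mm over their backs; the gripper's body (76 mm by 85 mm) begins 54 mm behind the grasp point. The pads swing forward as they close: fully open they stand 13 mm farther back than shut.
Start: joints at [1.103, 0.048, 0.099, 1.622, 0, 1.443], TCP at [174.988, 494.971, 231.312] pointing down, gripper open.
Joint ranges: [-2.91, 2.91], [-0.99, 1.94], [-1.21, 1.42], [-2.12, 2.29], [-1.49, 1.47], [-3.14, 3.14]. Speed limits (rad/s): [2.79, 2.79, 3.14, 3.14, 3.14, 3.14].

## Interface

Orientations are given as [roll, pitch, yaw] about the fixed x, y, z axes, in that order (R = Rz(yaw) Ry(pitch) Rx(roll)).
In Python, from station import get_obs, viewer, ticket, arm gives the robot as it stands. The module is installed in compiled form; this text tells all that it offers.
- The arm moves only by the tool carry_out, never from a script. Its argument "increments" is a list that holds one entry, the list of rows, each a list of 7 numbers: the shift along the tool's x, y, z in m, then the turn, a rotation vector about the tool's x, y, z in degrees, then the finger opening in m, from 0 to 0.0854. In form: [[[x, y, z, wx, wy, wz, grip], ...]]. A call has exactly 8 rows; each row shifts and turns the commanded pose from where the row before left it, along the tool's axes as they then stand; what a row does not reach is not made up. A row lasts 1/10 s, in which the tool goes at most 50 mm and 8.59 degrees, less where a joint would pass 70% of its speed; a pose out of reach is approached as far as the arm can. A call is refused whole if a number of a shift passes 0.05 or a number of a turn 8.59, either way. A call with a gripper value outside its range is refused whole. The fingers move at their own pace and stop on an object; "force" is the grip in N (left out, the last holds). Time passes only in rows, so rows that do not move let the fingers close, or fill a call up. It gives the time, the measured TCP pose, the force, the opening and the grip force at its end, in the units of the state.
- get_obs(): the state, without advancing time (a new reading comes with each control period).
- viewer.snapshot(name): name is "scene" or "top" or "wrist"; returns the picture (384x512x3 uint8, red, green, blue); there is no depth.
- viewer.camera_params(name): a dict with "vfov" (degrees; the focal length in pixels is half the picture's height over the tangent of half this angle, whatever the lens; pixels are square), "cx", "cy" (the principal point, pixels), "dist" ([k1, k2, p1, p2, k3] as OpenCV has them; the pictures are not rectified), "extrinsics" (4x4, takes a point from world to camera coordinates). Camera axes: x right, y up, looking along -z (the intrinsics and any distortion apply to the point x, -y, -z); pixel columns grow to the right and rows downward; lengths in mm; the calibration is good to about 2 mm. A picture is of the moment at which its call begins: read the wrist's pose just before it. camera_params takes no time and is no camera call; for the wrist camera it gives the pose at the moment of the call.
- ticket.finish_job(): hands the job in; it is judged then, once.
The state is a dict: "t": time; "joints": joint angles; "dq": joint speeds; "effort": joint torques, N m; "position": TCP position; "eef_rot": TCP orientation; "contact_force": force on the tool from outside, world axes, zero at the start; "wrist_torque": the same for the moment, N m; "finger_gap": finger opening in mm; "finger_force": force on a finger pad.
Only numpy, scipy, OpenCV 4.12 (cv2) and the standard library are available. Lean on these libraries where they do the work, as an engineer would, in place of code of your own. Each camera call takes 0.05 s, during which the arm holds its last target. There are 200 camera calls.

## Task

Click the swivel stage round until its red pointer stands at the yellow mark, and there push the orange wedge under the drooping free edge of the white plate until the plate is level. With the stage still at yellow and level, stand every mounted fossil upright and centred on a green pad of its own. Then click the loaded stage on to the blue mark and leave it there, plate still level on its wedge and all fossils on their pads, without shifting the pen cup, the jar or the big shell.

Things in the scene. Friction and masses are not known exactly. Their poses are not given: they have to be found in the camera images.
- stage: The fixed base of the swivel stage: a grey disc 310 mm across and 10 mm high on the desk. Origin at the centre of its underside, on the swivel axis; z up. Its rim carries 13 painted marks, one per click, 15 degrees apart: one wide yellow, one wide blue, the rest thin white.
- swivel (a joint): Angle (rad, counter-clockwise from above) of the aluminium swivel disc, 260 mm across, top 38 mm above the desk. Clicks every 15 degrees (0.2618), -1.571 to 1.571; let go, it settles in the nearest click; 5 N at the handle carries it over. 0 = red pointer at the yellow mark (disc axes = stage axes); +1.047 = at the blue mark, four clicks on. Starts two to six clicks clockwise of yellow.
- handle (a point): Top centre of the black handle post on the swivel disc: round, 18 mm thick, standing 85 mm above the disc (top 123 mm above the desk), 112 mm from the swivel axis. The red pointer is painted on the disc's rim just outside it, on the same radius. Above the fossils and plate, it may be gripped from above or pushed.
- mark_yellow (a point): Centre of the yellow mark on the base rim, 143.5 mm from the swivel axis: the loading position.
- mark_blue (a point): Centre of the blue mark on the base rim, 143.5 mm from the swivel axis: the viewing position.
- plate (a joint): Tilt (rad) of the white hinged plate on the disc: 190 x 140 mm, 6 mm thick, rim 4 mm wide and high. 0 = level, negative = free edge droops; unsupported it rests at -0.08, edge underside 9 mm above the disc. The hinge (steel lugs) is 20 mm above the disc. Level, its underside is 20 mm and its floor 26 mm above the disc. A few N lift the edge.
- lip (a point): Middle of the lower corner line of the plate's free edge (190 mm long), 140 mm from the hinge line and 70 mm from the swivel axis. The point's y axis points from the free edge horizontally inward to the hinge when the plate is level, x along the edge, z up out of the plate. The disc reaches 60 mm out beyond this edge.
- apron (a point): Point on the swivel disc's top face, 30 mm outside the plate's free edge, where the wedge slides in.
- wedge: Loose orange wedge, 92 x 30 mm, 120 g. Origin mid underside; x points to the thin tip at +46 mm; z up. Top slopes from 4 mm high at the tip to 24 mm at x = -19. A black line crosses it at x = -6 (20 mm high): pushed in squarely until the line meets the plate's free edge, the plate is level. Gripping block at the thick end: x -46 to -30, 24 mm wide, 45 mm tall. Friction holds it where left.
- pad0 (a point): Centre of one of the six dark green round pads (48 mm across, flush) on the plate's floor, in two rows of three: 65 mm apart in a row, the rows 70 mm apart; this one in the row next to the free edge. z up out of the plate.
- pad1 (a point): Centre of one of the six dark green round pads (48 mm across, flush) on the plate's floor, in two rows of three: 65 mm apart in a row, the rows 70 mm apart; this one in the row next to the free edge. z up out of the plate.
- pad2 (a point): Centre of one of the six dark green round pads (48 mm across, flush) on the plate's floor, in two rows of three: 65 mm apart in a row, the rows 70 mm apart; this one in the row next to the free edge. z up out of the plate.
- pad3 (a point): Centre of one of the six dark green round pads (48 mm across, flush) on the plate's floor, in two rows of three: 65 mm apart in a row, the rows 70 mm apart; this one in the row next to the hinge. z up out of the plate.
- pad4 (a point): Centre of one of the six dark green round pads (48 mm across, flush) on the plate's floor, in two rows of three: 65 mm apart in a row, the rows 70 mm apart; this one in the row next to the hinge. z up out of the plate.
- pad5 (a point): Centre of one of the six dark green round pads (48 mm across, flush) on the plate's floor, in two rows of three: 65 mm apart in a row, the rows 70 mm apart; this one in the row next to the hinge. z up out of the plate.
- fossil_clam: A fossil to be loaded: a pale ribbed clam shell glued on a round dark wooden mount 36 mm across and 18 mm tall (shell within 28 mm across, top at 31 mm). Origin at the centre of the mount's underside, z up. 60 g or so. May be absent.
- fossil_ammonite: A fossil to be loaded: a flat brown spiral ammonite glued on a round dark wooden mount 36 mm across and 18 mm tall (shell within 28 mm across, top at 26 mm). Origin at the centre of the mount's underside, z up. 60 g or so. May be absent.
- fossil_snail: A fossil to be loaded: a cream stepped snail cone glued on a round dark wooden mount 36 mm across and 18 mm tall (shell within 28 mm across, top at 32 mm). Origin at the centre of the mount's underside, z up. 60 g or so. May be absent.
- fossil_urchin: A fossil to be loaded: a grey domed sea urchin glued on a round dark wooden mount 36 mm across and 18 mm tall (shell within 28 mm across, top at 32 mm). Origin at the centre of the mount's underside, z up. 60 g or so. May be absent.
- fossil_coral: A fossil to be loaded: a pink flat-topped coral stub glued on a round dark wooden mount 36 mm across and 18 mm tall (shell within 28 mm across, top at 28 mm). Origin at the centre of the mount's underside, z up. 60 g or so. May be absent.
- fossil_trilobite: A fossil to be loaded: a dark flat ribbed trilobite glued on a round dark wooden mount 36 mm across and 18 mm tall (shell within 28 mm across, top at 27 mm). Origin at the centre of the mount's underside, z up. 60 g or so. May be absent.
- pen_cup: Bystander: black pen cup with pens, 76 mm across, 175 mm tall with the pens; origin at the centre of its underside.
- sand_jar: Bystander: amber jar with white lid, 68 mm across, 85 mm tall; origin at the centre of its underside.
- big_shell: Bystander: large loose ribbed shell, 68 mm across, 31 mm tall; origin at the centre of its underside.
There are look-alikes about, which are no part of the job. What is shaped like the fossil_ammonite but purple is not meant. Leave any turquoise look-alike of the fossil_urchin alone.

How it is judged:
By the outcome, as a careful person would: the job done as asked, in the order asked, and still so for the second after the job is handed in, with the robot touching nothing.
Of fossil_clam, fossil_ammonite, fossil_snail, fossil_urchin, fossil_coral, fossil_trilobite only 4 to 6 are there at a start; the rules pass over those that are not, and their reading is None.
At some moment in a run one of fossil_clam, fossil_ammonite, fossil_snail, fossil_urchin, fossil_coral, fossil_trilobite may be knocked a few centimetres aside while the robot is not near it.
It also fails if it takes over 210 s, if anything falls off the work surface, if the arm or the gripper's body presses on something with over 40 N, if the wrist force passes 120 N, or if a joint passes its speed limit or range.

## Working session

There is one attempt and no reset: what is moved stays moved. The work goes in short steps, Python scripts to look and compute and a tool call to move; the robot and the scene stay as the last step left them, time stands still between calls to the robot, and variables do not carry over. Pictures are saved under pics/ and viewed, at most 14 in all, crops included, and the job is handed in when it is done.

Besides the shell and the picture viewer there is one more tool, called after ">>>" in YAML: its name, and indented under it one key for each argument. carry_out: Moves the arm, as the interface text tells. Its arguments: {"type":"object","properties":{"increments":{"type":"array","items":{"type":"array","items":{"type":"array","items":{"type":"number"}}}},"force":{"type":"number"}},"required":["increments"]}

```bash
mkdir -p pics; python3 - <<'E'
from station import get_obs, viewer, arm
import cv2
print(get_obs())
for n in("scene","top"):
    im=viewer.snapshot(n); cv2.imwrite(f"pics/{n}0.png",cv2.resize(im[:,:,::-1],None,fx=1.5,fy=1.5,interpolation=cv2.INTER_CUBIC)); print(viewer.camera_params(n))
print(viewer.camera_params("wrist"))
E
```

```text
{'t': 0.0, 'joints': array([1.10323495e+00, 4.87272365e-02, 9.75846125e-02, 1.62203024e+00,
       1.77167506e-05, 1.44303346e+00]), 'dq': array([-1.34588171e-03, -1.16639456e-03, -2.30820974e-03, -5.30597250e-04,
       -3.33898486e-04, -6.51889360e-05]), 'effort': array([-1.39872594e-03, -3.38787210e+01,  3.20013177e+01,  2.03995215e-02,
       -1.89466618e-04,  9.34445268e-07]), 'position': array([174.68432115, 494.42143062, 230.12279581]), 'eef_rot': array([-3.13923774e+00, -3.20380089e-04,  2.80179375e+00]), 'contact_force': array([0.15427091, 0.39245953, 0.79236711]), 'wrist_torque': array([ 0.02669819, -0.00740672,  0.01890796]), 'finger_force': 0.0, 'finger_gap': 85.38203004352852}
{'vfov': 50.629030263980425, 'cx': 257.85460137008664, 'cy': 189.49058702005436, 'dist': array([-0.02042388,  0.        ,  0.        ,  0.        ,  0.        ]), 'extrinsics': array([[-6.59454308e-01,  7.51697957e-01, -8.37837970e-03,
         3.66410939e+02],
       [-4.84016999e-01, -4.16041002e-01,  7.69829480e-01,
         2.28253569e+02],
       [ 5.75193498e-01,  5.11722645e-01,  6.38194621e
[... 451 characters left out ...]
4557e+02],
       [-9.04315776e-02, -1.48109960e-02,  9.95792531e-01,
        -1.02257363e+03],
       [ 0.00000000e+00,  0.00000000e+00,  0.00000000e+00,
         1.00000000e+00]])}
{'vfov': 68.10567770123411, 'cx': 255.03438182724238, 'cy': 194.48540877781937, 'dist': array([-0.01459687,  0.        ,  0.        ,  0.        ,  0.        ]), 'extrinsics': array([[ 3.32747029e-01,  9.43012887e-01, -2.47159166e-03,
        -5.24992091e+02],
       [-8.91013234e-01,  3.13538188e-01, -3.28312688e-01,
         4.31885930e+01],
       [-3.08828157e-01,  1.11447292e-01,  9.44565863e-01,
        -3.81334752e+02],
       [ 0.00000000e+00,  0.00000000e+00,  0.00000000e+00,
         1.00000000e+00]])}
```

View pics/scene0.png

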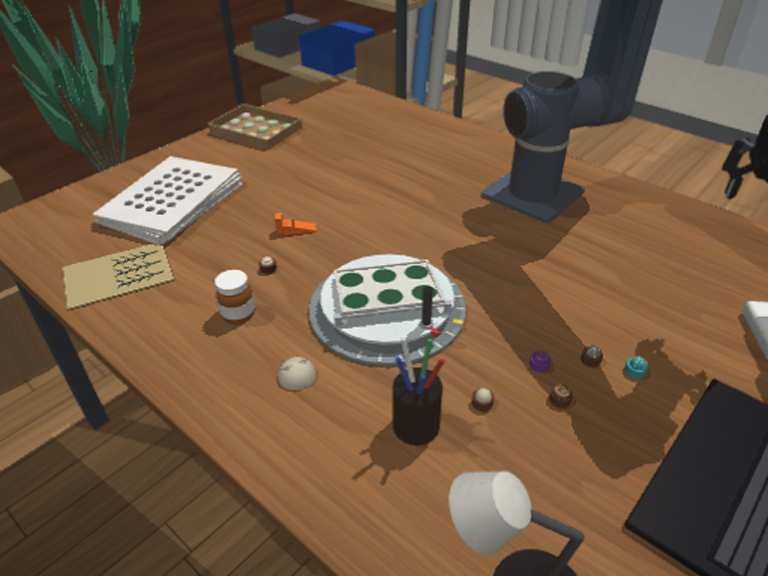

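View pics/top0.png

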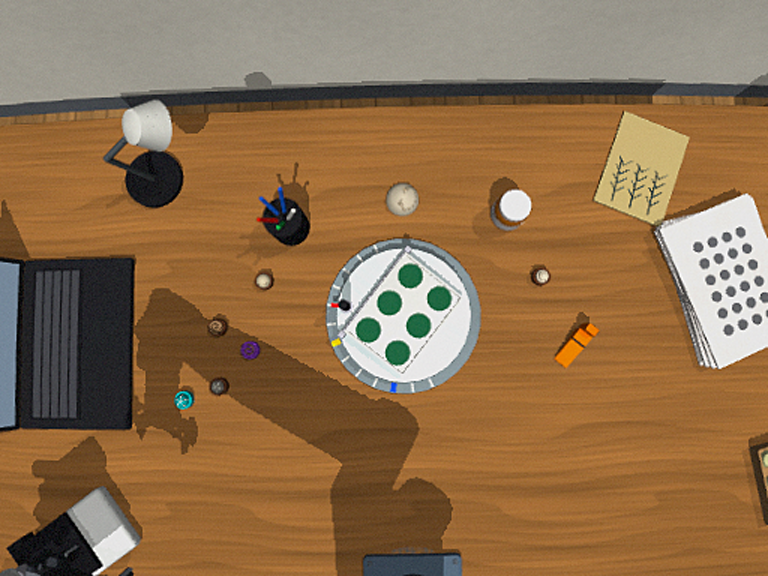

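The stage is near centre, with the red pointer one to two clicks clockwise of yellow. The wedge is to its right. I can see fossils at (264,281), (217,327), (219,386) and (540,276) in the 1.5x top view, with the purple and turquoise decoys on the left. Next I'll zoom in on the details.

```bash
cat > h.py <<'E'
import numpy as np, cv2
from station import get_obs, viewer
from scipy.spatial.transform import Rotation as R
def KD(p):
    f=192/np.tan(np.radians(p["vfov"])/2)
    return np.array([[f,0,p["cx"]],[0,f,p["cy"]],[0,0,1]]),np.array(p["dist"])
def w(p,uv,z=0.):
    "pixel -> world on plane z"
    K,d=KD(p); u=cv2.undistortPoints(np.array([[uv]],float),K,d)[0,0]
    E=np.array(p["extrinsics"]); r=E[:3,:3].T@np.array([u[0],-u[1],-1]); c=-E[:3,:3].T@E[:3,3]
    return c+r*(z-c[2])/r[2]
def px(p,X):
    K,d=KD(p); E=np.array(p["extrinsics"]); X=np.atleast_2d(X); c=X@E[:3,:3].T+E[:3,3]
    return cv2.projectPoints(c*[1,-1,-1],np.zeros(3),np.zeros(3),K,d)[0][:,0]
def snap(n):
    p=viewer.camera_params(n); return viewer.snapshot(n),p
def save(im,name,box=None,f=1):
    if box: im=im[box[1]:box[3],box[0]:box[2]]
    cv2.imwrite("pics/"+name,cv2.resize(im[:,:,::-1],None,fx=f,fy=f,interpolation=cv2.INTER_CUBIC))
def plan(x,y,z,yaw):
    "tool-frame total shift (mm), and turn about tool z (deg), for pointing-down target"
    o=get_obs(); M=R.from_euler('xyz',o["eef_rot"]); dl=M.inv().apply(np.array([x,y,z])-o["position"])
    dy=(yaw-o["eef_rot"][2]+np.pi/2)%np.pi-np.pi/2
    print("t%.1f"%o["t"],"pos",o["position"].round(1),"rpy",o["eef_rot"].round(3),"j6 %.2f"%o["joints"][5],"shift",dl.round(1),"wz(tool)",round(-np.degrees(dy),1),"after-turn axes: "); return dl
E
python3 - <<'E'
from h import *
im,p=snap("top")
a=im[150:270,210:330];b=im[120:240,110:230]
c=np.hstack([a,b]); save(c,"crop1.png",None,3.2)
for n,uv,z in [("red",(335,305),38),("handle",(343,305),123),("yel",(335,343),10),("blue",(393,387),10),("f1",(263,281),18),("f2",(217,327),18),("f3",(219,386),18),("f4",(540,276),18),("wblock",(593,330),45),("wtip",(562,362),2),("cup",(286,222),100),("jar",(515,207),85),("shell",(402,199),15)]:
    print(n,w(p,np.array(uv)/1.5,z).round(0))
# stage centre: grey disc left/right/top/bottom
L=w(p,(327/1.5,315/1.5),10);Rr=w(p,(481/1.5,315/1.5),10);T=w(p,(404/1.5,238/1.5),10);B=w(p,(404/1.5,393/1.5),10)
print(L,Rr,T,B)
E
```

```text
red [585. 139.  38.]
handle [579. 116. 123.]
yel [511. 143.  10.]
blue [422.  30.  10.]
f1 [637. 284.  18.]
f2 [547. 378.  18.]
f3 [430. 374.  18.]
f4 [ 634. -268.   18.]
wblock [ 524. -359.   45.]
wtip [ 462. -309.    2.]
cup [737. 222. 100.]
jar [ 759. -207.   85.]
shell [797.   3.  15.]
[566.67880275 157.84732432  10.        ] [ 559.91976639 -148.12559487   10.        ] [718.10572692   0.82081425  10.        ] [410.10803558   8.48035515  10.        ]
```

View pics/crop1.png

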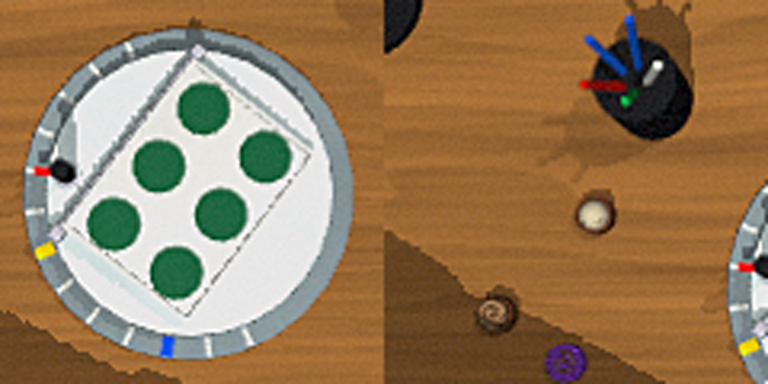

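Hinge lugs lie along the plate's upper-left side, so the free edge faces lower right. The pointer is two clicks clockwise of yellow. I'll move above the handle first.

>>> carry_out:
  increments:
    - [[-0.036, -0.016, 0, 0, 0, 0, 0.06], [-0.036, -0.016, 0, 0, 0, 0, 0.06], [-0.036, -0.016, 0, 0, 0, 0, 0.06], [-0.036, -0.016, 0, 0, 0, 0, 0.06], [-0.036, -0.016, 0, 0, 0, 0, 0.06], [-0.036, -0.016, 0, 0, 0, 0, 0.06], [-0.036, -0.016, 0, 0, 0, 0, 0.06], [-0.036, -0.016, 0, 0, 0, 0, 0.06]]

```text
t: 0.95
position: [404.6, 277.0, 231.0]
eef_rot: [-3.141, -0.0, 2.802]
contact_force: [-0.0, -0.2, -0.0]
finger_gap: 60.2
finger_force: 0.0
```

>>> carry_out:
  increments:
    - [[-0.036, -0.016, 0, 0, 0, 0, 0.06], [-0.036, -0.016, 0, 0, 0, 0, 0.06], [-0.036, -0.016, 0, 0, 0, 0, 0.06], [-0.036, -0.016, 0, 0, 0, 0, 0.06], [-0.036, -0.016, 0, 0, 0, 0, 0.06], [-0.036, -0.016, 0, 0, 0, 0, 0.06], [0, 0, 0, 0, 0, 0, 0.06], [0, 0, 0, 0, 0, 0, 0.06]]

```text
t: 1.75
position: [575.5, 115.1, 230.2]
eef_rot: [-3.141, -0.002, 2.8]
contact_force: [-0.6, 0.7, -0.9]
finger_gap: 59.9
finger_force: 0.0
```

```bash
python3 - <<'E'
from h import *
im,p=snap("wrist"); save(im,"w1.png",None,1.3)
plan(579,116,95,2.8)
print(px(p,[[579,116,123],[564,5,38]]))
E
```

```text
t1.8 pos [575.  115.9 230.7] rpy [-3.141e+00 -2.000e-03  2.801e+00] j6 0.42 shift [ -3.9   1.5 135.7] wz(tool) 0.1 after-turn axes: 
[[256.14138579 195.46140666]
 [167.8253144  190.35945583]]
```

View pics/w1.png

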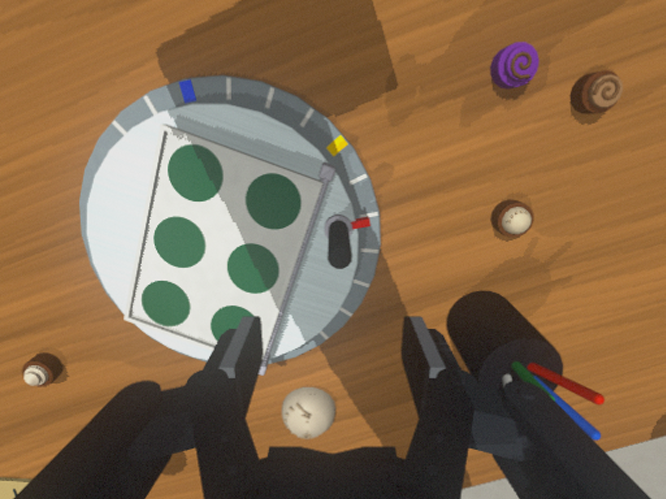

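The wrist view shows the handle top at (339,258), red pointer at (361,223), yellow (337,144), blue (187,90), plus a snail at left (38,373) and a pale dome at (514,220).

```bash
python3 - <<'E'
from h import *
p=viewer.camera_params("wrist")
for n,uv,z in [("hbase",(340,225),38),("htop",(339,257),123),("red",(361,223),38),("yel",(337,144),10),("blue",(187,90),10),("lug1",(327,173),60),("lug2",(264,368),60),("c1",(131,318),52),("c2",(166,130),52),("snail",(35,376),32),("f1",(515,219),25),("amm",(601,92),20),("purple",(517,64),20)]:
    print(n,w(p,np.array(uv)/1.3,z).round(1))
E
```

```text
hbase [581.8 122.9  38. ]
htop [582.3 120.1 123. ]
red [586.6 142.1  38. ]
yel [513.3 144.2  10. ]
blue [423.1  31.4  10. ]
lug1 [530.1 128.8  60. ]
lug2 [691.4   3.5  60. ]
c1 [ 598.9 -101.4   52. ]
c2 [453.2  14.2  52. ]
snail [ 634.3 -256.8   32. ]
f1 [636.  284.4  25. ]
amm [548.2 380.4  20. ]
purple [501.4 313.4  20. ]
```

>>> carry_out:
  increments:
    - [[-0.0053, 0.006, 0, 0, 0, 0, 0.06], [0, 0, 0.034, 0, 0, 0, 0.05], [0, 0, 0.034, 0, 0, 0, 0.05], [0, 0, 0.034, 0, 0, 0, 0.05], [0, 0, 0.034, 0, 0, 0, 0.05], [0, 0, 0, 0, 0, 0, 0.01], [0, 0, 0, 0, 0, 0, 0.01], [0, 0, 0, 0, 0, 0, 0.01]]
  force: 50

```text
t: 2.6
position: [581.4, 118.7, 96.1]
eef_rot: [-3.137, -0.001, 2.802]
contact_force: [-1.9, -2.7, -5.3]
finger_gap: 16.6
finger_force: 49.3
```

>>> carry_out:
  increments:
    - [[0, 0, 0, 0, 0, 0, 0.01], [0.0095, -0.0023, 0, 0, 0, -5, 0.01], [0.0095, -0.0023, 0, 0, 0, -5, 0.01], [0.0095, -0.0023, 0, 0, 0, -5, 0.01], [0.0095, -0.0023, 0, 0, 0, -5, 0.01], [0.0095, -0.0023, 0, 0, 0, -5, 0.01], [0.0095, -0.0023, 0, 0, 0, -5, 0.01], [0, 0, 0, 0, 0, 0, 0.01]]

```text
t: 3.4
position: [523.9, 111.9, 96.1]
eef_rot: [-3.139, -0.001, -2.958]
contact_force: [-2.8, -4.9, -6.1]
finger_gap: 16.8
finger_force: 50.2
```

>>> carry_out:
  increments:
    - [[0, 0, 0, 0, 0, 0, 0.06], [0, 0, 0, 0, 0, 0, 0.06], [0, 0, -0.045, 0, 0, 0, 0.06], [0, 0, -0.045, 0, 0, 0, 0.06], [0, 0, -0.045, 0, 0, 0, 0.06], [0.0101, -0.0441, 0, 0, 0, 0, 0.06], [0.0101, -0.0441, 0, 0, 0, 0, 0.06], [0.0101, -0.0441, 0, 0, 0, 0, 0.06]]

```text
t: 4.2
position: [521.6, -23.3, 233.8]
eef_rot: [-3.14, 0.008, -2.956]
contact_force: [0.6, -0.8, -0.6]
finger_gap: 60.3
finger_force: 0.0
```

>>> carry_out:
  increments:
    - [[0.0101, -0.0441, 0, 0, 0, 0, 0.06], [0.0101, -0.0441, 0, 0, 0, 0, 0.06], [0.0101, -0.0441, 0, 0, 0, 0, 0.06], [0.0101, -0.0441, 0, 0, 0, 0, 0.06], [0.0101, -0.0441, 0, 0, 0, 0, 0.06], [0.0101, -0.0441, 0, 0, 0, 0, 0.06], [0.0101, -0.0441, 0, 0, 0, 0, 0.06], [0, 0, 0, 0, 0, 8.3, 0.06]]

```text
t: 5.0
position: [506.8, -345.3, 231.0]
eef_rot: [-3.137, 0.003, -3.112]
contact_force: [0.4, 0.7, -0.2]
finger_gap: 60.3
finger_force: 0.0
```

>>> carry_out:
  increments:
    - [[0, 0, 0, 0, 0, 8.3, 0.06], [0, 0, 0, 0, 0, 8.3, 0.06], [0, 0, 0, 0, 0, 8.3, 0.06], [0, 0, 0, 0, 0, 8.3, 0.06], [0, 0, 0, 0, 0, 8.3, 0.06], [0, 0, 0, 0, 0, 0, 0.06], [0, 0, 0, 0, 0, 0, 0.06], [0, 0, 0, 0, 0, 0, 0.06]]

```text
t: 5.8
position: [506.8, -339.2, 231.2]
eef_rot: [3.141, 0.002, 2.458]
contact_force: [0.1, 0.3, -0.5]
finger_gap: 59.9
finger_force: 0.0
```

```bash
cat >> h.py <<'E'
def blobs(im,lo,hi,amin=4):
    h=cv2.cvtColor(im,cv2.COLOR_RGB2HSV); m=cv2.inRange(h,np.array(lo),np.array(hi))
    n,l,s,c=cv2.connectedComponentsWithStats(m); return [(c[i].round(1),s[i,4]) for i in range(1,n) if s[i,4]>=amin],l
RED=([0,170,120],[6,255,255]);YEL=([22,150,140],[32,255,255]);BLU=([108,170,100],[122,255,255]);ORA=([7,200,150],[15,255,255]);GRN=([65,100,40],[85,255,255])
def stage():
    im,p=snap("top"); C=np.array([565,9])
    for n,c,z in(("red",RED,38),("yel",YEL,10),("blu",BLU,10)):
        for b,a in blobs(im,*c)[0]:
            X=w(p,b,z)[:2]-C
            if 110<np.hypot(*X)<160: print(n,a,X.round(1),"r%.0f ang %.1f"%(np.hypot(*X),np.degrees(np.arctan2(X[1],X[0]))))
E
python3 - <<'E'
from h import *
stage()
im,p=snap("wrist"); save(im,"w2.png",None,1.3)
plan(505,-340,230,2.46)
for b,a in blobs(im,*ORA,amin=50)[0]: print(b,a,w(p,b,20))
E
```

```text
red 7 [-49.4 124.3] r134 ang 111.7
yel 10 [-54.5 137.7] r148 ang 111.6
blu 23 [-142.4   20.8] r144 ang 171.7
t5.9 pos [ 506.5 -339.1  230.6] rpy [3.141e+00 1.000e-03 2.457e+00] j6 -0.02 shift [ 0.6 -1.7  0.6] wz(tool) -0.1 after-turn axes: 
[256.8 184.8] 346 [ 528.16314631 -352.24677798   20.        ]
```

View pics/w2.png

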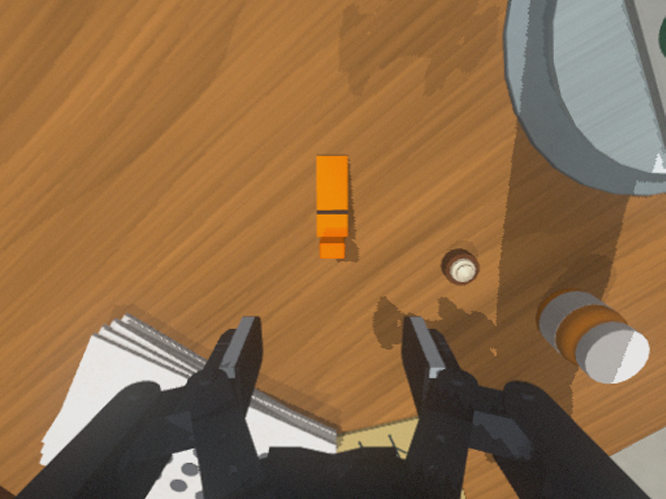

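The stage is at yellow. The wedge lies straight along the tool's x axis: tip (332,155), black line (332,212), block (332,250).

```bash
python3 - <<'E'
from h import *
p=viewer.camera_params("wrist")
tip=w(p,np.array((332,155))/1.3,4);ln=w(p,np.array((332,212))/1.3,20);bk=w(p,np.array((332.5,247))/1.3,45)
print(tip,ln,bk)
d=(tip-bk)[:2];yaw=np.arctan2(d[1],d[0]); print(np.hypot(*d),yaw, np.hypot(*(tip-ln)[:2]))
u=d/np.hypot(*d); org=tip[:2]-46*u; g=org-32*u; print("org",org,"grip",g)
plan(g[0],g[1],14,yaw)
E
```

```text
[ 463.38295838 -301.98430559    4.        ] [ 504.31494123 -335.32217057   20.        ] [ 526.07933032 -352.47092407   45.        ]
80.49679310607775 2.4636551485540483 52.79053381998793
org [ 499.21088392 -330.83495119] grip [ 524.1346582  -350.90496553]
t5.9 pos [ 506.5 -339.1  230.6] rpy [3.141e+00 1.000e-03 2.457e+00] j6 -0.02 shift [-20.9   1.9 216.7] wz(tool) -0.4 after-turn axes:
```

>>> carry_out:
  increments:
    - [[-0.021, 0.002, 0, 0, 0, 0, 0.06], [0, 0, 0.043, 0, 0, 0, 0.06], [0, 0, 0.043, 0, 0, 0, 0.06], [0, 0, 0.043, 0, 0, 0, 0.06], [0, 0, 0.043, 0, 0, 0, 0.06], [0, 0, 0.043, 0, 0, 0, 0.06], [0, 0, 0, 0, 0, 0, 0.06], [0, 0, 0, 0, 0, 0, 0.015]]
  force: 50

```text
t: 6.7
position: [523.0, -350.1, 14.8]
eef_rot: [3.141, -0.003, 2.457]
contact_force: [0.1, 0.2, 1.2]
finger_gap: 47.0
finger_force: 0.0
```

>>> carry_out:
  increments:
    - [[0, 0, 0, 0, 0, 0, 0.015], [0, 0, 0, 0, 0, 0, 0.015], [0, 0, 0, 0, 0, 0, 0.015], [0, 0, -0.03, 0, 0, 0, 0.015], [0, 0, -0.03, 0, 0, 0, 0.015], [0, 0, -0.03, 0, 0, 0, 0.015], [0, 0, 0, 0, 0, 8.5, 0.015], [0, 0, 0, 0, 0, 8.5, 0.015]]

```text
t: 7.5
position: [525.1, -351.9, 108.6]
eef_rot: [3.14, 0.005, 2.154]
contact_force: [0.7, -0.1, -0.8]
finger_gap: 22.9
finger_force: 49.4
```

>>> carry_out:
  increments:
    - [[0, 0, 0, 0, 0, 8.5, 0.015], [0, 0, 0, 0, 0, 8.5, 0.015], [0, 0, 0, 0, 0, 8.5, 0.015], [0, 0, 0, 0, 0, 8.5, 0.015], [0, 0, 0, 0, 0, 8.5, 0.015], [0, 0, 0, 0, 0, 0, 0.015], [0, 0, 0, 0, 0, 0, 0.015], [0, 0, 0, 0, 0, 0, 0.015]]

```text
t: 8.3
position: [523.8, -350.9, 105.7]
eef_rot: [3.141, 0.0, 1.42]
contact_force: [-0.8, -0.4, -0.3]
finger_gap: 23.1
finger_force: 49.4
```

```bash
python3 - <<'E'
from h import *
plan(541.2,-147,60,np.radians(81.3))
E
```

```text
t8.3 pos [ 523.8 -350.9  105.7] rpy [3.141 0.    1.42 ] j6 1.03 shift [204.2 -13.5  45.6] wz(tool) 0.1 after-turn axes:
```

>>> carry_out:
  increments:
    - [[0.041, -0.0027, 0, 0, 0, 0, 0.015], [0.041, -0.0027, 0, 0, 0, 0, 0.015], [0.041, -0.0027, 0, 0, 0, 0, 0.015], [0.041, -0.0027, 0, 0, 0, 0, 0.015], [0.04, -0.0027, 0, 0, 0, 0, 0.015], [0, 0, 0.0, 0, 0, 0, 0.015], [0, 0, 0, 0, 0, 0, 0.015], [0, 0, 0, 0, 0, 0, 0.015]]

```text
t: 9.1
position: [541.6, -148.0, 105.5]
eef_rot: [3.141, 0.001, 1.418]
contact_force: [0.7, 0.3, -1.5]
finger_gap: 23.0
finger_force: 49.4
```

```bash
python3 - <<'E'
from h import *
im,p=snap("wrist"); save(im,"w3.png",None,1.3)
plan(541.2,-147,54,np.radians(81.3))
E
```

```text
t9.2 pos [ 541.5 -148.3  105.4] rpy [3.141e+00 1.000e-03 1.417e+00] j6 1.34 shift [ 1.2 -0.5 51.4] wz(tool) -0.1 after-turn axes:
```

View pics/w3.png

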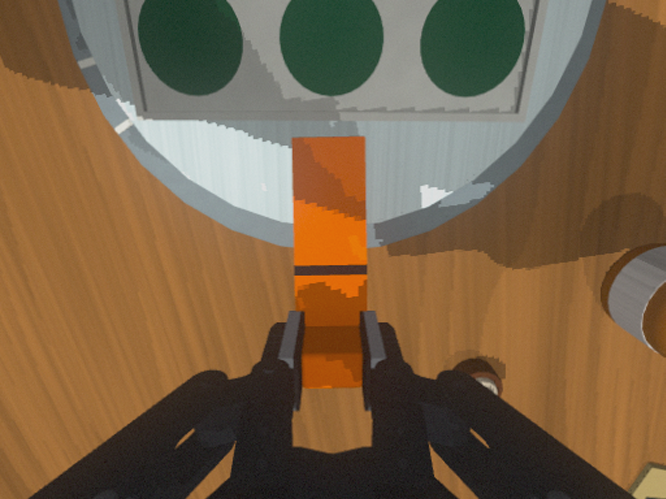

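Alignment is good: the plate edge runs (135,118)–(527,120), and the wedge is centred at column 330 with its tip at row 137 and line at row 270.

```bash
python3 - <<'E'
from h import *
p=viewer.camera_params("wrist"); u=np.array([np.cos(1.418),np.sin(1.418)])
T=get_obs()["position"]
for n,uv,z in (("L",(136,119),57),("R",(526,120),57),("m",(330,119.5),57),("tip",(330,137),95),("line",(330,270),111)):
    X=w(p,np.array(uv)/1.3,z); r=X[:2]-T[:2]; print(n,X.round(1),"along",round(r@u,1),"across",round(r@[u[1],-u[0]],1))
E
```

```text
L [460.9 -46.1  57. ] along 88.7 across -95.2
R [649.5 -75.8  57. ] along 88.1 across 95.7
m [554.6 -61.1  57. ] along 88.1 across -0.3
tip [553.7 -68.1  95. ] along 81.1 across -0.2
line [ 545.9 -117.8  111. ] along 30.8 across -0.3
```

>>> carry_out:
  increments:
    - [[0, 0, 0.03, 0, 0, 0, 0.015], [0, 0, 0.018, 0, 0, 0, 0.015], [0, 0, 0.004, 0, 0, 0, 0.015], [0, 0, 0, 0, 0, 0, 0.015], [0.008, 0, 0, 0, 0, 0, 0.015], [0.008, 0, 0, 0, 0, 0, 0.015], [0, 0, 0, 0, 0, 0, 0.015], [0, 0, 0, 0, 0, 0, 0.015]]

```text
t: 9.95
position: [545.5, -134.5, 55.7]
eef_rot: [3.137, 0.005, 1.416]
contact_force: [-1.5, -5.3, 5.4]
finger_gap: 23.2
finger_force: 50.5
```

>>> carry_out:
  increments:
    - [[0.008, 0, 0, 0, 0, 0, 0.015], [0.008, 0, 0, 0, 0, 0, 0.015], [0.008, 0, 0, 0, 0, 0, 0.015], [0.007, 0, 0, 0, 0, 0, 0.015], [0.005, 0, 0, 0, 0, 0, 0.015], [0.004, 0, 0, 0, 0, 0, 0.015], [0, 0, 0, 0, 0, 0, 0.015], [0, 0, 0, 0, 0, 0, 0.015]]

```text
t: 10.75
position: [552.6, -96.5, 57.0]
eef_rot: [3.135, 0.008, 1.415]
contact_force: [-1.1, -6.5, 9.0]
finger_gap: 23.0
finger_force: 51.0
```

```bash
python3 - <<'E'
from h import *
im,p=snap("wrist"); save(im,"w4.png",(80,60,430,330),2.2)
stage(); o=get_obs(); print(o["position"],o["contact_force"])
E
```

```text
red 8 [-49.2 123.7] r133 ang 111.7
yel 7 [-53.3 137.4] r147 ang 111.2
blu 23 [-142.4   20.8] r144 ang 171.7
[552.54039003 -96.44294267  57.00050322] [-1.86234225 -6.78914056  8.64209225]
```

View pics/w4.png

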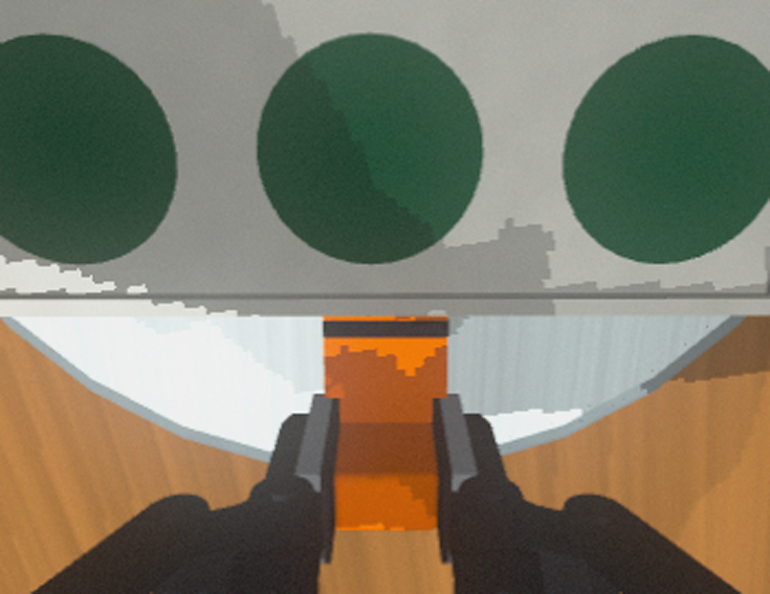

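The line, at row 328 of the crop, stands just outside the plate edge at row 316.

```bash
python3 - <<'E'
from h import *
p=viewer.camera_params("wrist"); u=np.array([np.cos(1.416),np.sin(1.416)])
E=p["extrinsics"];c=-E[:3,:3].T@E[:3,3];T=get_obs()["position"]; print("cam along",(c[:2]-T[:2])@u,c)
f=lambda a,b:(80+a/2.2,60+b/2.2)
for n,uv,z in (("edge",f(385,317),67),("line",f(385,329),58),("line",f(385,329),60),("bk",f(385,528),83)):
    X=w(p,uv,z); print(n,X.round(1),"along",round((X-T)[:2]@u,1))
for n,uv in (("p0",f(45,150)),("p1",f(370,148)),("p2",f(680,150))):
    print(n,w(p,uv,63).round(1))
E
```

```text
cam along 86.9151454002842 [565.26333576 -10.46132033 199.1736869 ]
edge [558.2 -62.2  67. ] along 34.7
line [557.2 -68.9  58. ] along 28.0
line [557.3 -68.   60. ] along 28.8
bk [ 551.  -107.1   83. ] along -10.7
p0 [492.1 -14.5  63. ]
p1 [560.8 -25.   63. ]
p2 [626.6 -35.7  63. ]
```

>>> carry_out:
  increments:
    - [[0.003, 0, 0, 0, 0, 0, 0.015], [0.0025, 0, 0, 0, 0, 0, 0.015], [0, 0, 0, 0, 0, 0, 0.015], [0, 0, 0, 0, 0, 0, 0.015], [0, 0, 0, 0, 0, 0, 0.015], [0, 0, 0, 0, 0, 0, 0.015], [0, 0, 0, 0, 0, 0, 0.015], [0, 0, 0, 0, 0, 0, 0.015]]

```text
t: 11.65
position: [553.4, -91.4, 57.0]
eef_rot: [3.135, 0.009, 1.415]
contact_force: [-1.6, -5.8, 8.3]
finger_gap: 23.0
finger_force: 51.0
```

```bash
python3 - <<'E'
from h import *
im,p=snap("wrist"); save(im,"w5.png",(180,160,330,310),3)
a=im[160:310,180:330]
im2,p2=snap("scene"); q=px(p2,[[565,9,50]])[0].astype(int); print(q); b=im2[q[1]-75:q[1]+75,q[0]-75:q[0]+75]
save(np.hstack([a,b]),"w5.png",None,2.6)
o=get_obs(); print(o["position"],o["contact_force"])
E
```

```text
[257 193]
[553.35842259 -91.40013426  57.01835079] [-2.27648727 -6.67706252  8.59858163]
```

View pics/w5.png

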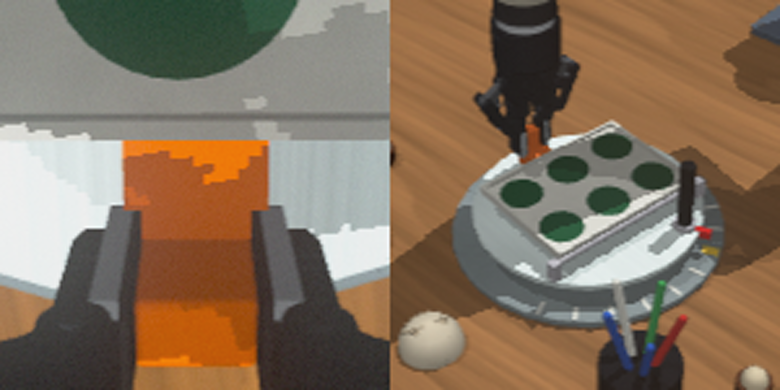

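>>> carry_out:
  increments:
    - [[0.0012, 0, 0, 0, 0, 0, 0.015], [0, 0, 0, 0, 0, 0, 0.015], [0, 0, 0, 0, 0, 0, 0.015], [0, 0, 0, 0, 0, 0, 0.06], [0, 0, 0, 0, 0, 0, 0.06], [0, 0, 0, 0, 0, 0, 0.06], [0, 0, -0.03, 0, 0, 0, 0.06], [0, 0, -0.03, 0, 0, 0, 0.06]]

```text
t: 12.55
position: [549.2, -84.2, 111.4]
eef_rot: [-3.136, -0.001, 1.418]
contact_force: [0.2, -0.7, 0.3]
finger_gap: 60.0
finger_force: 0.0
```

>>> carry_out:
  increments:
    - [[-0.01, 0, -0.03, 0, 0, 0, 0.06], [-0.045, 0, 0, 0, 0, 0, 0.06], [-0.045, 0, 0, 0, 0, 0, 0.06], [-0.045, 0, 0, 0, 0, 0, 0.06], [0, 0, 0, 0, 0, 0, 0.06], [0, 0, 0, 0, 0, 0, 0.06], [0, 0, 0, 0, 0, 0, 0.06], [0, 0, 0, 0, 0, 0, 0.06]]

```text
t: 13.35
position: [529.1, -226.9, 143.0]
eef_rot: [-3.141, -0.001, 1.42]
contact_force: [-0.5, 0.2, -0.5]
finger_gap: 60.3
finger_force: 0.0
```

```bash
python3 - <<'E'
from h import *
im,p=snap("wrist"); save(im,"w6.png",None,1.5)
o=get_obs(); print(o["position"],o["eef_rot"])
E=p["extrinsics"];print(-E[:3,:3].T@E[:3,3])
E
```

```text
[ 529.21274464 -226.9513656   143.17164163] [-3.14127151e+00 -4.77347284e-04  1.41990771e+00]
[ 542.29353353 -142.22889219  285.91786555]
```

View pics/w6.png

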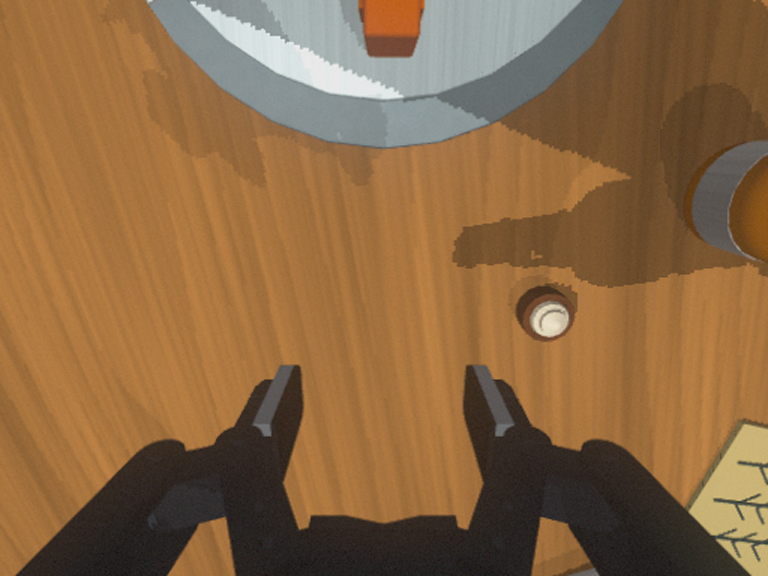

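The wedge has been released and left in place, but the view stops short of the line. I'll shift forward 45 mm for a proper check.

>>> carry_out:
  increments:
    - [[0.045, 0, 0, 0, 0, 0, 0.06], [0, 0, 0, 0, 0, 0, 0.06], [0, 0, 0, 0, 0, 0, 0.06], [0, 0, 0, 0, 0, 0, 0.06], [0, 0, 0, 0, 0, 0, 0.06], [0, 0, 0, 0, 0, 0, 0.06], [0, 0, 0, 0, 0, 0, 0.06], [0, 0, 0, 0, 0, 0, 0.06]]

```text
t: 14.2
position: [535.7, -184.4, 143.2]
eef_rot: [-3.141, 0.0, 1.417]
contact_force: [-0.4, -0.0, 0.5]
finger_gap: 60.1
finger_force: 0.0
```

```bash
python3 - <<'E'
from h import *
im,p=snap("wrist"); save(im,"w7.png",(190,0,330,110),5)
np.save("w7.npy",im); import pickle; pickle.dump(p,open("w7.pkl","wb"))
E=p["extrinsics"];print(-E[:3,:3].T@E[:3,3])
E
```

```text
[549.04612936 -99.66466228 286.10175748]
```

View pics/w7.png

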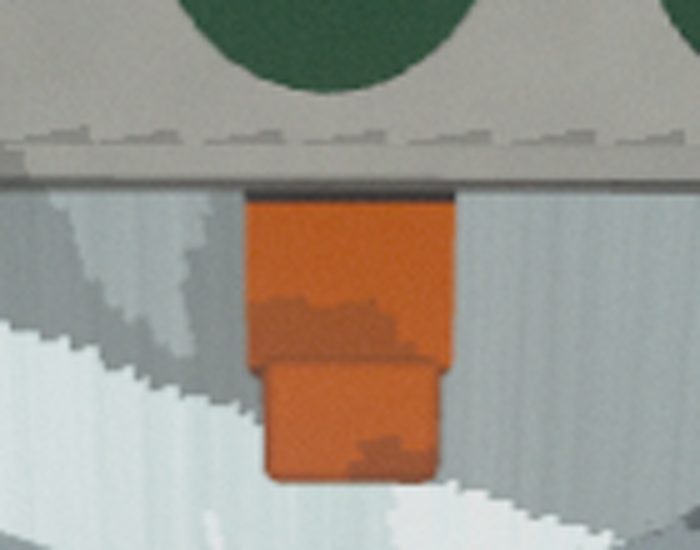

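The line meets the plate's edge, so the plate is level. Next is the snail fossil.

>>> carry_out:
  increments:
    - [[-0.015, 0.027, 0.006, 0, 0, 0, 0.065], [-0.015, 0.027, 0.006, 0, 0, 0, 0.065], [-0.015, 0.027, 0.006, 0, 0, 0, 0.065], [-0.015, 0.027, 0.005, 0, 0, 0, 0.065], [0, 0, 0, 0, 0, 0, 0.065], [0, 0, 0, 0, 0, 0, 0.065], [0, 0, 0, 0, 0, 0, 0.065], [0, 0, 0, 0, 0, 0, 0.065]]

```text
t: 15.05
position: [633.1, -259.2, 121.7]
eef_rot: [3.14, 0.0, 1.418]
contact_force: [0.6, 0.7, 0.3]
finger_gap: 65.0
finger_force: 0.0
```

```bash
cat >> h.py <<'E'
def circ(guess,z=18,name=None,f=2):
    "find round mount (36 mm, top at z) near guess in the wrist view, return world xy"
    im,p=snap("wrist"); g=px(p,[[*guess,z]])[0]; e=px(p,[[guess[0]+18,guess[1],z]])[0]; r=np.hypot(*(e-g))
    x0,y0=(g-70).clip(0).astype(int); roi=im[y0:y0+140,x0:x0+140]; s=4
    gr=cv2.GaussianBlur(cv2.resize(cv2.cvtColor(roi,cv2.COLOR_RGB2GRAY),None,fx=s,fy=s,interpolation=cv2.INTER_CUBIC),(9,9),2)
    c=cv2.HoughCircles(gr,cv2.HOUGH_GRADIENT_ALT,1.5,20,param1=120,param2=.5,minRadius=int(r*s*.85),maxRadius=int(r*s*1.2))
    out=roi.copy(); res=[]
    if c is not None:
        for a in c[0][:5]:
            X=w(p,(a[0]/s+x0,a[1]/s+y0),z); res.append(X); print("circle",X.round(1),"r/exp %.2f"%(a[2]/s/r))
    else: print("none")
    if name: save(out,name,None,f)
    return res
E
python3 - <<'E'
from h import *
circ((634,-260),18,"c_snail.png",4)
plan(634,-260,120,1.42)
E
```

```text
circle [ 637.2 -266.4   18. ] r/exp 1.02
t15.1 pos [ 633.2 -259.3  121.8] rpy [3.14  0.    1.418] j6 1.24 shift [-0.6  0.9  1.8] wz(tool) -0.1 after-turn axes:
```

>>> carry_out:
  increments:
    - [[-0.0065, 0.005, 0.03, 0, 0, 0, 0.065], [0, 0, 0.04, 0, 0, 0, 0.065], [0, 0, 0.046, 0, 0, 0, 0.065], [0, 0, 0, 0, 0, 0, 0.065], [0, 0, 0, 0, 0, 0, 0.02], [0, 0, 0, 0, 0, 0, 0.02], [0, 0, 0, 0, 0, 0, 0.02], [0, 0, 0, 0, 0, 0, 0.02]]
  force: 40

```text
t: 15.9
position: [639.9, -268.2, 8.7]
eef_rot: [3.135, 0.002, 1.418]
contact_force: [-0.0, 0.5, 6.2]
finger_gap: 33.9
finger_force: 40.4
```

>>> carry_out:
  increments:
    - [[0, 0, 0, 0, 0, 0, 0.02], [0, 0, -0.045, 0, 0, 0, 0.02], [0, 0, -0.045, 0, 0, 0, 0.02], [0, 0, -0.045, 0, 0, 0, 0.02], [0, 0, 0, 0, 0, 0, 0.02], [0, 0, 0, 0, 0, 0, 0.02], [0, 0, 0, 0, 0, 0, 0.02], [0, 0, 0, 0, 0, 0, 0.02]]

```text
t: 16.7
position: [636.2, -266.3, 136.8]
eef_rot: [-3.138, -0.001, 1.418]
contact_force: [-0.1, 0.3, -1.2]
finger_gap: 34.0
finger_force: 40.0
```

```bash
python3 - <<'E'
from h import *
plan(634.5,33.8,140,1.42)
E
```

```text
t16.7 pos [ 636.2 -266.3  136.8] rpy [-3.138e+00 -1.000e-03  1.418e+00] j6 1.23 shift [296.4 -47.4  -2.6] wz(tool) -0.1 after-turn axes:
```

>>> carry_out:
  increments:
    - [[0.042, -0.0068, 0, 0, 0, 0, 0.02], [0.042, -0.0068, 0, 0, 0, 0, 0.02], [0.042, -0.0068, 0, 0, 0, 0, 0.02], [0.042, -0.0068, 0, 0, 0, 0, 0.02], [0.042, -0.0067, 0, 0, 0, 0, 0.02], [0, 0, 0, 0, 0, 0, 0.02], [0, 0, 0, 0, 0, 0, 0.02], [0, 0, 0, 0, 0, 0, 0.02]]

```text
t: 17.5
position: [635.3, -54.8, 138.0]
eef_rot: [-3.14, 0.0, 1.417]
contact_force: [-0.1, 0.3, -0.4]
finger_gap: 33.9
finger_force: 40.0
```

```bash
cat >> h.py <<'E'
def pads():
    im,p=snap("wrist")
    for b,a in blobs(im,[60,80,20],[90,255,200],150)[0]: print("green",b,a,w(p,b,64).round(1))
E
python3 - <<'E'
from h import *
pads(); plan(634.5,33.8,140,1.42)
im,p=snap("top")
for b,a in blobs(im,[60,80,20],[90,255,200],40)[0]: print("top",b,a,w(p,b,64).round(1))
E
```

```text
green [57.8 93.4] 3366 [507.4  53.8  64. ]
green [147.1  96.2] 2996 [571.3  41.7  64. ]
green [236.7  94.6] 3175 [635.6  32.7  64. ]
green [ 79.3 186.8] 1678 [498.1 -16.7  64. ]
green [157.7 172.2] 930 [564.  -14.6  64. ]
green [245.5 196.2] 1199 [629.2 -44.9  64. ]
green [157.8 202. ] 833 [557.5 -39.   64. ]
t17.6 pos [635.4 -55.3 138.3] rpy [-3.14   0.     1.416] j6 1.53 shift [ 87.9 -14.6  -1.7] wz(tool) -0.2 after-turn axes: 
top [259.7 184.6] 201 [634.1  32.   64. ]
top [280.7 187.8] 105 [623.6 -27.4  64. ]
top [256.6 207.3] 207 [569.7  42.3  64. ]
top [277.  209.3] 78 [562.8 -15.2  64. ]
top [253.5 230.4] 208 [504.9  52.4  64. ]
top [121.3 266.1] 54 [410.  431.1  64. ]
```

>>> carry_out:
  increments:
    - [[0.029, -0.0044, 0, 0, 0, 0, 0.02], [0.029, -0.0044, 0, 0, 0, 0, 0.02], [0.029, -0.0044, 0, 0, 0, 0, 0.02], [0, 0, 0.03, 0, 0, 0, 0.02], [0, 0, 0.028, 0, 0, 0, 0.02], [0, 0, 0.004, 0, 0, 0, 0.02], [0, 0, 0.002, 0, 0, 0, 0.02], [0, 0, 0, 0, 0, 0, 0.02]]

```text
t: 18.4
position: [636.7, 32.8, 76.3]
eef_rot: [3.14, -0.0, 1.416]
contact_force: [0.1, 0.0, -1.1]
finger_gap: 33.7
finger_force: 40.0
```

```bash
python3 - <<'E'
from h import *
plan(635.3,32.7,73,1.42); print(get_obs()["contact_force"])
E
```

```text
t18.4 pos [636.7  32.8  76.3] rpy [ 3.14  -0.     1.416] j6 1.67 shift [-0.4 -1.4  3.3] wz(tool) -0.2 after-turn axes: 
[ 0.13686248  0.01249565 -1.07251223]
```

>>> carry_out:
  increments:
    - [[0, -0.0014, 0.002, 0, 0, 0, 0.02], [0, 0, 0.0015, 0, 0, 0, 0.02], [0, 0, 0, 0, 0, 0, 0.02], [0, 0, 0, 0, 0, 0, 0.02], [0, 0, 0, 0, 0, 0, 0.02], [0, 0, 0, 0, 0, 0, 0.02], [0, 0, 0, 0, 0, 0, 0.02], [0, 0, 0, 0, 0, 0, 0.02]]

```text
t: 19.2
position: [635.3, 33.8, 72.7]
eef_rot: [3.14, 0.0, 1.418]
contact_force: [0.6, 0.1, 4.3]
finger_gap: 33.7
finger_force: 40.4
```

>>> carry_out:
  increments:
    - [[0, 0, 0, 0, 0, 0, 0.05], [0, 0, 0, 0, 0, 0, 0.05], [0, 0, 0, 0, 0, 0, 0.05], [0, 0, 0, 0, 0, 0, 0.05], [0, 0, -0.03, 0, 0, 0, 0.05], [0, 0, -0.03, 0, 0, 0, 0.06], [-0.03, 0, -0.03, 0, 0, 0, 0.06], [0, 0, 0, 0, 0, 0, 0.06]]

```text
t: 20.0
position: [632.8, 1.5, 167.8]
eef_rot: [3.132, 0.001, 1.415]
contact_force: [0.7, -0.3, 0.3]
finger_gap: 60.1
finger_force: 0.0
```

```bash
python3 - <<'E'
from h import *
circ((635.3,32.7),82,"p1.png",4); pads()
plan(635.3,32.7,73,1.42)
E
```

```text
circle [626.4 -28.2  82. ] r/exp 1.12
green [104.3 162. ] 2105 [507.4  54.   64. ]
green [178.2 163. ] 2051 [571.2  43.   64. ]
green [271.4 152.3] 201 [653.1  39.7  64. ]
green [118.  235.8] 1450 [496.9 -17.2  64. ]
green [183.3 231.8] 1429 [559.8 -22.8  64. ]
green [252.3 233.9] 1646 [624.4 -35.3  64. ]
t20.1 pos [630.8   3.8 163. ] rpy [ 3.139e+00 -1.000e-03  1.417e+00] j6 1.62 shift [29.2 -0.2 90. ] wz(tool) -0.2 after-turn axes:
```

```bash
cat >> h.py <<'E'
def brown(p,im,guess,z,R=45,hi=(20,255,130)):
    "min enclosing circle of brown pixels near guess on the plate; world centre at height z"
    g=px(p,[[*guess,z]])[0].astype(int); m=cv2.inRange(cv2.cvtColor(im,cv2.COLOR_RGB2HSV),np.array([0,70,15]),np.array(hi))
    k=np.zeros_like(m); cv2.circle(k,tuple(int(i) for i in g),R,255,-1); m&=k
    n,l,s,c=cv2.connectedComponentsWithStats(m)
    if n<2: print("no brown"); return
    i=1+np.argmax(s[1:,4]); pts=cv2.findNonZero((l==i).astype(np.uint8)); (x,y),r=cv2.minEnclosingCircle(pts)
    (a,b),ax,_=cv2.fitEllipse(cv2.convexHull(pts)); print("brown area",s[i,4],"circ",w(p,(x,y),z).round(1),"r",round(r,1),"ell",w(p,(a,b),z).round(1),np.round(ax,1))
E
python3 - <<'E'
from h import *
im,p=snap("wrist"); print(px(p,[[635.3,32.7,64],[635.3,32.7,82],[635.3,50.7,82]]))
brown(p,im,(635.3,32.7),78)
g=px(p,[[635.3,32.7,75]])[0].astype(int); save(im,"p2.png",(g[0]-45,g[1]-45,g[0]+45,g[1]+45),5)
E
```

```text
[[254.31381669 164.66118345]
 [254.32599597 169.74383937]
 [250.81814264 147.82201509]]
brown area 438 circ [634.7  31.8  78. ] r 21.1 ell [634.7  31.7  78. ] [40.6 42.2]
```

View pics/p2.png

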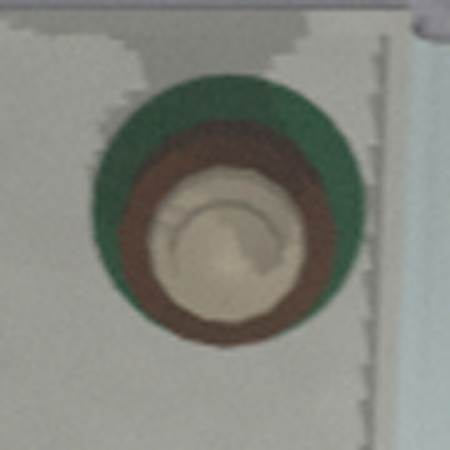

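The snail sits centred on its pad: mount top (227,233), pad centre about (229,205), and the offset is parallax. On to the pale fossil near the pen cup.

>>> carry_out:
  increments:
    - [[0.04, -0.0097, 0, 0, 0, 0, 0.065], [0.04, -0.0097, 0, 0, 0, 0, 0.065], [0.04, -0.0097, 0, 0, 0, 0, 0.065], [0.04, -0.0097, 0, 0, 0, 0, 0.065], [0.04, -0.0097, 0, 0, 0, 0, 0.065], [0.04, -0.0097, 0, 0, 0, 0, 0.065], [0.037, 0.0206, 0.02, 0, 0, 0, 0.065], [0, 0, 0.023, 0, 0, 0, 0.065]]

```text
t: 20.95
position: [635.4, 289.4, 113.6]
eef_rot: [-3.139, -0.001, 1.424]
contact_force: [0.5, -1.4, -0.9]
finger_gap: 65.5
finger_force: 0.0
```

>>> carry_out:
  increments:
    - [[0, 0, 0, 0, 0, 0, 0.065], [0, 0, 0, 0, 0, 0, 0.065], [0, 0, 0, 0, 0, 0, 0.065], [0, 0, 0, 0, 0, 0, 0.065], [0, 0, 0, 0, 0, 0, 0.065], [0, 0, 0, 0, 0, 0, 0.065], [0, 0, 0, 0, 0, 0, 0.065], [0, 0, 0, 0, 0, 0, 0.065]]

```text
t: 21.75
position: [635.3, 283.7, 119.1]
eef_rot: [3.141, -0.0, 1.418]
contact_force: [0.7, -0.0, 0.1]
finger_gap: 65.1
finger_force: 0.0
```

```bash
python3 - <<'E'
from h import *
c=circ((636,284),18,"c_f1.png",4); im,p=snap("top")
for q in ((286,212),(258,219),(280,190)): print(w(p,np.array(q)/1.5,170).round(0))
if c: plan(c[0][0],c[0][1],6,1.42)
else: plan(636,284,6,1.42)
E
```

```text
circle [642.  286.3  18. ] r/exp 0.93
circle [642.  286.3  18. ] r/exp 1.08
[739. 209. 170.]
[729. 258. 170.]
[779. 219. 170.]
t21.9 pos [635.2 283.8 118.8] rpy [-3.142 -0.     1.418] j6 2.05 shift [  3.5   6.4 112.8] wz(tool) -0.1 after-turn axes:
```

>>> carry_out:
  increments:
    - [[0.0024, 0.0045, 0.03, 0, 0, 0, 0.065], [0, 0, 0.04, 0, 0, 0, 0.065], [0, 0, 0.043, 0, 0, 0, 0.065], [0, 0, 0, 0, 0, 0, 0.065], [0, 0, 0, 0, 0, 0, 0.02], [0, 0, 0, 0, 0, 0, 0.02], [0, 0, 0, 0, 0, 0, 0.02], [0, 0, 0, 0, 0, 0, 0.02]]

```text
t: 22.65
position: [642.5, 286.4, 9.7]
eef_rot: [3.136, -0.003, 1.418]
contact_force: [0.3, 0.1, 4.0]
finger_gap: 33.6
finger_force: 40.2
```

>>> carry_out:
  increments:
    - [[0, 0, 0, 0, 0, 0, 0.02], [0, 0, -0.045, 0, 0, 0, 0.02], [0, 0, -0.045, 0, 0, 0, 0.02], [0, 0, -0.045, 0, 0, 0, 0.02], [0, 0, 0, 0, 0, 0, 0.02], [0, 0, 0, 0, 0, 0, 0.02], [0, 0, 0, 0, 0, 0, 0.02], [0, 0, 0, 0, 0, 0, 0.02]]

```text
t: 23.45
position: [638.6, 285.0, 137.9]
eef_rot: [-3.137, 0.002, 1.418]
contact_force: [0.0, -0.8, -1.4]
finger_gap: 33.5
finger_force: 40.1
```

```bash
python3 - <<'E'
from h import *
im,p=snap("wrist"); save(im,"held2.png",None,1.2)
o=get_obs();g=px(p,[[*o["position"][:2],o["position"][2]+5]])[0];print(g,o["position"])
brown(p,im,o["position"][:2],o["position"][2]+9,40)
plan(624.7,-36,142,1.42)
E
```

```text
[254.50033536 258.63696313] [638.65547417 285.02826054 137.96978219]
brown area 1915 circ [638.5 285.5 147. ] r 39.9 ell [638.6 287.1 147. ] [74.  78.5]
t23.5 pos [638.7 285.  138. ] rpy [-3.137e+00  2.000e-03  1.418e+00] j6 2.05 shift [-319.4   35.1   -3.5] wz(tool) -0.1 after-turn axes:
```

>>> carry_out:
  increments:
    - [[-0.04, 0.0044, -0.001, 0, 0, 0, 0.02], [-0.04, 0.0044, 0, 0, 0, 0, 0.02], [-0.04, 0.0044, 0, 0, 0, 0, 0.02], [-0.04, 0.0044, 0, 0, 0, 0, 0.02], [-0.04, 0.0044, 0, 0, 0, 0, 0.02], [-0.04, 0.0044, 0, 0, 0, 0, 0.02], [-0.04, 0.0044, 0, 0, 0, 0, 0.02], [-0.0394, 0.0043, 0, 0, 0, 0, 0.02]]

```text
t: 24.3
position: [624.8, -37.0, 140.2]
eef_rot: [-3.139, -0.0, 1.418]
contact_force: [1.5, 0.2, -0.8]
finger_gap: 33.9
finger_force: 40.1
```

>>> carry_out:
  increments:
    - [[0, 0, 0, 0, 0, 0, 0.02], [0, 0, 0, 0, 0, 0, 0.02], [0, 0, 0.03, 0, 0, 0, 0.02], [0, 0, 0.02, 0, 0, 0, 0.02], [0, 0, 0.009, 0, 0, 0, 0.02], [0, 0, 0, 0, 0, 0, 0.02], [0, 0, 0, 0, 0, 0, 0.02], [0, 0, 0, 0, 0, 0, 0.02]]

```text
t: 25.1
position: [627.1, -35.2, 84.5]
eef_rot: [3.139, -0.0, 1.418]
contact_force: [-1.3, -0.3, -0.5]
finger_gap: 34.2
finger_force: 40.1
```

```bash
python3 - <<'E'
from h import *
plan(624.7,-36,73.7,1.42)
E
```

```text
t25.1 pos [627.1 -35.2  84.5] rpy [ 3.139 -0.     1.418] j6 1.56 shift [-1.2 -2.3 10.8] wz(tool) -0.1 after-turn axes:
```

>>> carry_out:
  increments:
    - [[-0.001, -0.0023, 0.006, 0, 0, 0, 0.02], [0, 0, 0.004, 0, 0, 0, 0.02], [0, 0, 0.0015, 0, 0, 0, 0.02], [0, 0, 0, 0, 0, 0, 0.02], [0, 0, 0, 0, 0, 0, 0.02], [0, 0, 0, 0, 0, 0, 0.02], [0, 0, 0, 0, 0, 0, 0.02], [0, 0, 0, 0, 0, 0, 0.02]]

```text
t: 25.9
position: [623.9, -36.3, 73.4]
eef_rot: [3.14, 0.0, 1.418]
contact_force: [-2.5, 0.0, 5.9]
finger_gap: 33.4
finger_force: 40.7
```

>>> carry_out:
  increments:
    - [[0, 0, 0, 0, 0, 0, 0.05], [0, 0, 0, 0, 0, 0, 0.05], [0, 0, 0, 0, 0, 0, 0.05], [0, 0, 0, 0, 0, 0, 0.05], [0, 0, -0.03, 0, 0, 0, 0.05], [0, 0, -0.03, 0, 0, 0, 0.06], [0, 0, -0.03, 0, 0, 0, 0.06], [0, 0, 0, 0, 0, 0, 0.06]]

```text
t: 26.7
position: [626.7, -36.7, 167.2]
eef_rot: [3.132, 0.0, 1.418]
contact_force: [0.6, 0.6, 0.4]
finger_gap: 59.9
finger_force: 0.0
```

```bash
python3 - <<'E'
from h import *
im,p=snap("wrist"); brown(p,im,(624.7,-36),78); brown(p,im,(635.3,32.7),78); pads(); stage()
plan(624.7,-36,73.7,1.42)
E
```

```text
brown area 271 circ [624. -38.  78.] r 19.8 ell [624.1 -37.7  78. ] [37.2 39.4]
brown area 148 circ [626.7  33.4  78. ] r 17.1 ell [626.2  33.5  78. ] [20.9 34.4]
green [ 95.1 115.9] 2349 [506.3  53.1  64. ]
green [175.  117.5] 1812 [571.5  41.5  64. ]
green [274.1 114.5] 190 [653.   31.3  64. ]
green [112.6 204.7] 968 [496.  -25.1  64. ]
green [181.  204.2] 1035 [558.2 -34.3  64. ]
red 7 [-49.1 126.3] r136 ang 111.2
yel 7 [-53.3 137.4] r147 ang 111.2
t26.9 pos [623.4 -36.1 160.7] rpy [-3.141  0.     1.418] j6 1.56 shift [ 0.3  1.3 87. ] wz(tool) -0.1 after-turn axes:
```

>>> carry_out:
  increments:
    - [[0.04, -0.0137, 0, 0, 0, 0, 0.065], [0.04, -0.0137, 0, 0, 0, 0, 0.065], [0.04, -0.0137, 0, 0, 0, 0, 0.065], [0.04, -0.0137, 0, 0, 0, 0, 0.065], [0.04, -0.0137, 0, 0, 0, 0, 0.065], [0.04, -0.0137, 0, 0, 0, 0, 0.065], [0.04, -0.0137, 0, 0, 0, 0, 0.065], [0.04, -0.0137, 0, 0, 0, 0, 0.065]]

```text
t: 27.65
position: [562.4, 298.0, 158.7]
eef_rot: [-3.138, 0.002, 1.418]
contact_force: [0.8, 0.1, 0.2]
finger_gap: 65.1
finger_force: 0.0
```

>>> carry_out:
  increments:
    - [[0.04, -0.0137, 0.02, 0, 0, 0, 0.065], [0.04, -0.0137, 0.02, 0, 0, 0, 0.065], [0, 0, 0, 0, 0, 0, 0.065], [0, 0, 0, 0, 0, 0, 0.065], [0, 0, 0, 0, 0, 0, 0.065], [0, 0, 0, 0, 0, 0, 0.065], [0, 0, 0, 0, 0, 0, 0.065], [0, 0, 0, 0, 0, 0, 0.065]]

```text
t: 28.45
position: [550.0, 379.3, 122.2]
eef_rot: [3.14, -0.001, 1.416]
contact_force: [-0.3, -0.2, -0.1]
finger_gap: 64.9
finger_force: 0.0
```

```bash
python3 - <<'E'
from h import *
c=circ((548,380),18,"c_f2.png",4); im,p=snap("wrist"); save(im,"w8.png",None,1.2); brown(p,im,(548,380),18,35,(20,255,90))
plan(548,380,6,1.42)
E
```

```text
circle [590.4 368.5  18. ] r/exp 0.93
circle [505.6 320.9  18. ] r/exp 0.89
brown area 37 circ [576.3 376.3  18. ] r 7.0 ell [576.5 376.3  18. ] [ 3.9 14.3]
t28.6 pos [549.7 379.5 121.9] rpy [ 3.141e+00 -1.000e-03  1.417e+00] j6 2.23 shift [ 1.000e-01 -1.800e+00  1.159e+02] wz(tool) -0.2 after-turn axes:
```

View pics/w8.png

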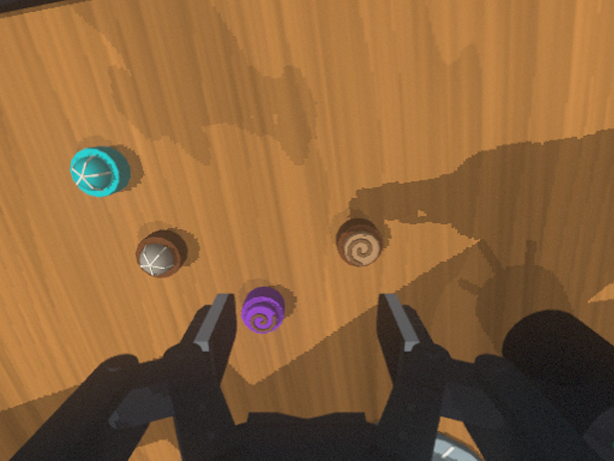

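The ammonite was knocked to (359,243) in this view, about (590,368). The urchin is at (161,255), and the purple and turquoise decoys are recognised. I'll move over the ammonite and measure again.

>>> carry_out:
  increments:
    - [[-0.0047, 0.042, 0, 0, 0, 0, 0.065], [0, 0, 0, 0, 0, 0, 0.065], [0, 0, 0, 0, 0, 0, 0.065], [0, 0, 0, 0, 0, 0, 0.065], [0, 0, 0, 0, 0, 0, 0.065], [0, 0, 0, 0, 0, 0, 0.065], [0, 0, 0, 0, 0, 0, 0.065], [0, 0, 0, 0, 0, 0, 0.065]]

```text
t: 29.35
position: [589.7, 369.3, 121.6]
eef_rot: [3.141, -0.0, 1.418]
contact_force: [0.4, -0.7, 0.5]
finger_gap: 64.9
finger_force: 0.0
```

```bash
python3 - <<'E'
from h import *
c=circ((590.4,368.5),18,"c_f3.png",4)
if c: plan(c[0][0],c[0][1],6,1.42)
E
```

```text
none
```

>>> carry_out:
  increments:
    - [[-0.0007, 0.0007, 0.03, 0, 0, 0, 0.065], [0, 0, 0.04, 0, 0, 0, 0.065], [0, 0, 0.046, 0, 0, 0, 0.065], [0, 0, 0, 0, 0, 0, 0.065], [0, 0, 0, 0, 0, 0, 0.02], [0, 0, 0, 0, 0, 0, 0.02], [0, 0, 0, 0, 0, 0, 0.02], [0, 0, 0, 0, 0, 0, 0.02]]

```text
t: 30.2
position: [592.8, 369.4, 9.2]
eef_rot: [3.137, -0.004, 1.418]
contact_force: [0.5, -0.5, 4.4]
finger_gap: 33.4
finger_force: 40.3
```

>>> carry_out:
  increments:
    - [[0, 0, 0, 0, 0, 0, 0.02], [0, 0, -0.045, 0, 0, 0, 0.02], [0, 0, -0.045, 0, 0, 0, 0.02], [0, 0, -0.045, 0, 0, 0, 0.02], [0, 0, -0.01, 0, 0, 0, 0.02], [0, 0, 0, 0, 0, 0, 0.02], [0, 0, 0, 0, 0, 0, 0.02], [0, 0, 0, 0, 0, 0, 0.02]]

```text
t: 31.0
position: [589.1, 367.5, 146.8]
eef_rot: [-3.137, 0.003, 1.418]
contact_force: [-0.3, -0.2, -0.7]
finger_gap: 33.7
finger_force: 40.0
```

```bash
python3 - <<'E'
from h import *
plan(496,-16,150,1.42)
E
```

```text
t31.0 pos [589.1 367.5 146.8] rpy [-3.137e+00  3.000e-03  1.418e+00] j6 2.19 shift [-393.2  -33.5   -1.8] wz(tool) -0.1 after-turn axes:
```

>>> carry_out:
  increments:
    - [[-0.0393, -0.0033, -0.02, 0, 0, 0, 0.02], [-0.0393, -0.0033, 0, 0, 0, 0, 0.02], [-0.0393, -0.0033, 0, 0, 0, 0, 0.02], [-0.0393, -0.0033, 0, 0, 0, 0, 0.02], [-0.0393, -0.0033, 0, 0, 0, 0, 0.02], [-0.0393, -0.0033, 0, 0, 0, 0, 0.02], [-0.0393, -0.0033, 0, 0, 0, 0, 0.02], [-0.0393, -0.0033, 0, 0, 0, 0, 0.02]]

```text
t: 31.8
position: [514.4, 60.1, 167.5]
eef_rot: [-3.137, 0.001, 1.418]
contact_force: [1.1, -0.9, -1.1]
finger_gap: 33.5
finger_force: 40.0
```

>>> carry_out:
  increments:
    - [[-0.0393, -0.0033, 0, 0, 0, 0, 0.02], [-0.0393, -0.0033, 0, 0, 0, 0, 0.02], [0, 0, 0.03, 0, 0, 0, 0.02], [0, 0, 0.03, 0, 0, 0, 0.02], [0, 0, 0.023, 0, 0, 0, 0.02], [0, 0, 0, 0, 0, 0, 0.02], [0, 0, 0, 0, 0, 0, 0.02], [0, 0, 0, 0, 0, 0, 0.02]]

```text
t: 32.6
position: [498.6, -15.1, 88.2]
eef_rot: [3.14, 0.0, 1.418]
contact_force: [-0.8, 0.0, 0.4]
finger_gap: 33.7
finger_force: 40.1
```

```bash
python3 - <<'E'
from h import *
plan(496,-16,73.2,1.42)
E
```

```text
t32.6 pos [498.6 -15.1  88.2] rpy [3.14  0.    1.418] j6 1.56 shift [-1.3 -2.4 15. ] wz(tool) -0.1 after-turn axes:
```

>>> carry_out:
  increments:
    - [[-0.0013, -0.002, 0.01, 0, 0, 0, 0.02], [0, 0, 0.004, 0, 0, 0, 0.02], [0, 0, 0.0015, 0, 0, 0, 0.02], [0, 0, 0, 0, 0, 0, 0.02], [0, 0, 0, 0, 0, 0, 0.02], [0, 0, 0, 0, 0, 0, 0.02], [0, 0, 0, 0, 0, 0, 0.02], [0, 0, 0, 0, 0, 0, 0.02]]

```text
t: 33.4
position: [496.0, -16.2, 72.9]
eef_rot: [3.141, 0.0, 1.418]
contact_force: [-3.1, -0.1, 5.4]
finger_gap: 33.5
finger_force: 40.6
```

>>> carry_out:
  increments:
    - [[0, 0, 0, 0, 0, 0, 0.05], [0, 0, 0, 0, 0, 0, 0.05], [0, 0, 0, 0, 0, 0, 0.05], [0, 0, 0, 0, 0, 0, 0.05], [0, 0, -0.03, 0, 0, 0, 0.05], [0, 0, -0.03, 0, 0, 0, 0.06], [0, 0, -0.03, 0, 0, 0, 0.06], [0, 0, 0, 0, 0, 0, 0.06]]

```text
t: 34.2
position: [498.9, -16.6, 166.9]
eef_rot: [3.132, 0.0, 1.418]
contact_force: [0.2, 0.1, 0.5]
finger_gap: 59.7
finger_force: 0.0
```

```bash
python3 - <<'E'
from h import *
im,p=snap("wrist"); brown(p,im,(496,-16),78); pads(); stage()
plan(430,374,130,1.42)
im,p=snap("top")
for z,n in ((18,"urchin exp"),): print(px(p,[[430,374,18]]))
E
```

```text
brown area 394 circ [492.4 -24.3  78. ] r 17.8 ell [493.2 -26.1  78. ] [29.7 37.7]
green [330.1 116.1] 2413 [571.   43.1  64. ]
green [254.  117.3] 1403 [508.3  51.7  64. ]
green [390.7 135.3] 165 [621.1  19.5  64. ]
green [322.2 204.3] 1019 [558.5 -34.4  64. ]
red 9 [-48.9 123.7] r133 ang 111.6
yel 10 [-54.5 137.7] r148 ang 111.6
blu 21 [-142.4   21.1] r144 ang 171.6
t34.4 pos [495.6 -16.1 161.2] rpy [-3.141 -0.     1.418] j6 1.56 shift [ 375.5 -124.3   31.3] wz(tool) -0.1 after-turn axes: 
[[145.86112869 257.38607854]]
```

>>> carry_out:
  increments:
    - [[0.0375, -0.0124, 0, 0, 0, 0, 0.06], [0.0375, -0.0124, 0, 0, 0, 0, 0.06], [0.0375, -0.0124, 0, 0, 0, 0, 0.06], [0.0375, -0.0124, 0, 0, 0, 0, 0.06], [0.0375, -0.0124, 0, 0, 0, 0, 0.06], [0.0375, -0.0124, 0, 0, 0, 0, 0.06], [0.0375, -0.0124, 0, 0, 0, 0, 0.06], [0.0375, -0.0124, 0, 0, 0, 0, 0.06]]

```text
t: 35.2
position: [441.9, 296.5, 159.7]
eef_rot: [-3.139, 0.002, 1.418]
contact_force: [0.1, 0.4, -0.1]
finger_gap: 60.2
finger_force: 0.0
```

>>> carry_out:
  increments:
    - [[0.0375, -0.0124, 0.02, 0, 0, 0, 0.06], [0.0375, -0.0124, 0.02, 0, 0, 0, 0.06], [0, 0, 0, 0, 0, 0, 0.06], [0, 0, 0, 0, 0, 0, 0.06], [0, 0, 0, 0, 0, 0, 0.06], [0, 0, 0, 0, 0, 0, 0.06], [0, 0, 0, 0, 0, 0, 0.06], [0, 0, 0, 0, 0, 0, 0.06]]

```text
t: 36.0
position: [431.2, 372.8, 122.6]
eef_rot: [3.141, -0.001, 1.416]
contact_force: [-0.5, -0.1, 0.9]
finger_gap: 60.0
finger_force: 0.0
```

```bash
python3 - <<'E'
from h import *
c=circ((430,374),18); im,p=snap("wrist"); np.save("u.npy",im)
brown(p,im,(430,374),18,40,(20,255,80))
plan(430,374,6,1.42)
E
```

```text
circle [431.3 377.6  18. ] r/exp 0.96
brown area 97 circ [435.7 391.3  18. ] r 13.7 ell [435.  388.9  18. ] [20.5 28.6]
t36.1 pos [430.9 373.  122.3] rpy [ 3.141e+00 -1.000e-03  1.417e+00] j6 2.32 shift [  0.7  -1.1 116.3] wz(tool) -0.2 after-turn axes:
```

>>> carry_out:
  increments:
    - [[0.0045, -0.0003, 0.03, 0, 0, 0, 0.06], [0, 0, 0.04, 0, 0, 0, 0.06], [0, 0, 0.046, 0, 0, 0, 0.06], [0, 0, 0, 0, 0, 0, 0.06], [0, 0, 0, 0, 0, 0, 0.02], [0, 0, 0, 0, 0, 0, 0.02], [0, 0, 0, 0, 0, 0, 0.02], [0, 0, 0, 0, 0, 0, 0.02]]

```text
t: 36.9
position: [432.6, 379.1, 8.5]
eef_rot: [3.138, -0.003, 1.418]
contact_force: [1.2, 0.7, 5.8]
finger_gap: 33.7
finger_force: 40.8
```

>>> carry_out:
  increments:
    - [[0, 0, 0, 0, 0, 0, 0.02], [0, 0, -0.045, 0, 0, 0, 0.02], [0, 0, -0.045, 0, 0, 0, 0.02], [0, 0, -0.045, 0, 0, 0, 0.02], [0, 0, -0.01, 0, 0, 0, 0.02], [0, 0, 0, 0, 0, 0, 0.02], [0, 0, 0, 0, 0, 0, 0.02], [0, 0, 0, 0, 0, 0, 0.02]]

```text
t: 37.7
position: [429.5, 376.9, 147.9]
eef_rot: [-3.138, 0.003, 1.418]
contact_force: [0.3, -0.9, -1.2]
finger_gap: 33.7
finger_force: 40.1
```

```bash
python3 - <<'E'
from h import *
plan(506.8,53,150,1.42)
E
```

```text
t37.7 pos [429.5 376.9 147.9] rpy [-3.138e+00  3.000e-03  1.418e+00] j6 2.33 shift [-308.4  125.8   -1.5] wz(tool) -0.1 after-turn axes:
```

>>> carry_out:
  increments:
    - [[-0.0385, 0.0157, -0.015, 0, 0, 0, 0.02], [-0.0385, 0.0157, 0, 0, 0, 0, 0.02], [-0.0385, 0.0157, 0, 0, 0, 0, 0.02], [-0.0385, 0.0157, 0, 0, 0, 0, 0.02], [-0.0385, 0.0157, 0, 0, 0, 0, 0.02], [-0.0385, 0.0157, 0, 0, 0, 0, 0.02], [-0.0385, 0.0157, 0, 0, 0, 0, 0.02], [-0.0385, 0.0157, 0, 0, 0, 0, 0.02]]

```text
t: 38.5
position: [506.7, 52.7, 163.2]
eef_rot: [-3.137, 0.0, 1.418]
contact_force: [1.8, -0.1, -1.0]
finger_gap: 34.0
finger_force: 40.1
```

>>> carry_out:
  increments:
    - [[0, 0, 0, 0, 0, 0, 0.02], [0, 0, 0, 0, 0, 0, 0.02], [0, 0, 0.03, 0, 0, 0, 0.02], [0, 0, 0.03, 0, 0, 0, 0.02], [0, 0, 0.019, 0, 0, 0, 0.02], [0, 0, 0, 0, 0, 0, 0.02], [0, 0, 0, 0, 0, 0, 0.02], [0, 0, 0, 0, 0, 0, 0.02]]

```text
t: 39.3
position: [508.8, 55.0, 88.2]
eef_rot: [3.139, -0.0, 1.419]
contact_force: [0.6, 0.1, 0.1]
finger_gap: 34.0
finger_force: 40.1
```

```bash
python3 - <<'E'
from h import *
plan(506.8,53,72.5,1.42)
E
```

```text
t39.3 pos [508.8  55.   88.2] rpy [ 3.139 -0.     1.419] j6 1.70 shift [-2.3 -1.7 15.7] wz(tool) -0.1 after-turn axes:
```

>>> carry_out:
  increments:
    - [[-0.0018, -0.0017, 0.01, 0, 0, 0, 0.02], [0, 0, 0.004, 0, 0, 0, 0.02], [0, 0, 0.002, 0, 0, 0, 0.02], [0, 0, 0, 0, 0, 0, 0.02], [0, 0, 0, 0, 0, 0, 0.02], [0, 0, 0, 0, 0, 0, 0.02], [0, 0, 0, 0, 0, 0, 0.02], [0, 0, 0, 0, 0, 0, 0.02]]

```text
t: 40.1
position: [506.2, 52.8, 72.4]
eef_rot: [3.141, -0.0, 1.418]
contact_force: [-3.3, -0.5, 6.2]
finger_gap: 34.0
finger_force: 40.7
```

>>> carry_out:
  increments:
    - [[0, 0, 0, 0, 0, 0, 0.05], [0, 0, 0, 0, 0, 0, 0.05], [0, 0, 0, 0, 0, 0, 0.05], [0, 0, 0, 0, 0, 0, 0.05], [0, 0, -0.03, 0, 0, 0, 0.05], [0, 0, -0.03, 0, 0, 0, 0.06], [-0.04, 0.02, -0.04, 0, 0, 0, 0.06], [-0.04, 0.03, -0.04, 0, 0, 0, 0.06]]

```text
t: 40.9
position: [535.5, -17.0, 196.8]
eef_rot: [3.142, -0.0, 1.42]
contact_force: [0.8, -1.4, 0.3]
finger_gap: 59.9
finger_force: 0.0
```

>>> carry_out:
  increments:
    - [[0, 0.02, 0, 0, 0, 0, 0.06], [0, 0, 0, 0, 0, 0, 0.06], [0, 0, 0, 0, 0, 0, 0.06], [0, 0, 0, 0, 0, 0, 0.06], [0, 0, 0, 0, 0, 0, 0.06], [0, 0, 0, 0, 0, 0, 0.06], [0, 0, 0, 0, 0, 0, 0.06], [0, 0, 0, 0, 0, 0, 0.06]]

```text
t: 41.7
position: [555.4, -19.9, 195.4]
eef_rot: [-3.141, 0.0, 1.418]
contact_force: [-0.3, 0.4, -0.9]
finger_gap: 59.7
finger_force: 0.0
```

```bash
python3 - <<'E'
from h import *
im,p=snap("wrist")
G={"p0":(496.2,-16),"p2":(624.7,-36.5),"p3":(506.8,53),"p5":(635.3,32.7)}
q=px(p,[[*v,64] for v in G.values()]); print(q)
im2=im.copy()
for v in G.values():
    for z,r,c in((64,24,(255,255,0)),(82,18,(255,0,0))):
        t=np.linspace(0,2*np.pi,60); P=px(p,np.c_[v[0]+r*np.cos(t),v[1]+r*np.sin(t),0*t+z])
        for a in P.astype(int):
            if 0<=a[0]<512 and 0<=a[1]<384: im2[a[1],a[0]]=c
save(im2,"w9.png",None,1.5)
print(get_obs()["position"])
E
```

```text
[[196.5746802  190.3516283 ]
 [324.39068823 191.07525115]
 [191.63089829 119.67453722]
 [330.28870177 120.34709394]]
[555.46152492 -20.0008991  195.40551239]
```

View pics/w9.png

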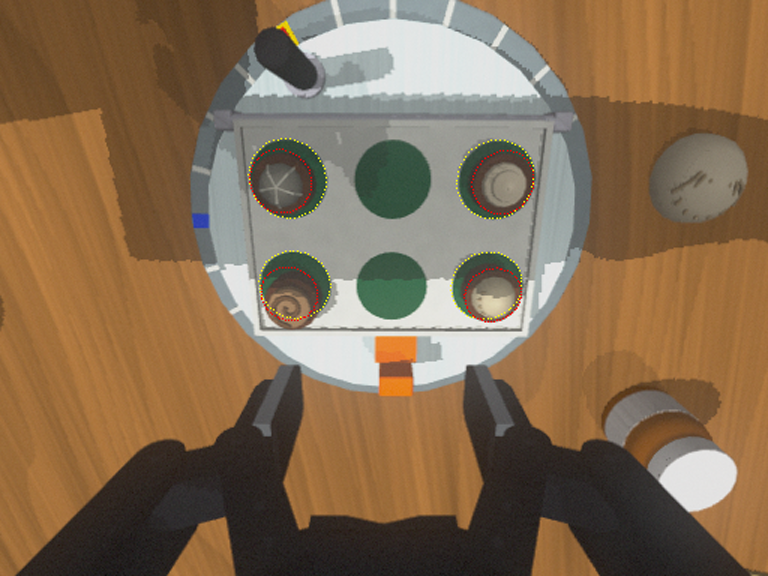

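Ammonite sits about 6 mm toward the free edge, with its mount centred near (290,300) where (290,291) is expected. The other three are well centred. I'll measure it and correct it.

```bash
python3 - <<'E'
from h import *
im,p=snap("wrist")
for n,v in {"p0":(496.2,-16),"p2":(624.7,-36.5),"p3":(506.8,53),"p5":(635.3,32.7)}.items():
    print(n,v); brown(p,im,v,76,27,(25,255,125))
    x0,y0=(px(p,[[*v,76]])[0]-30).astype(int); roi=im[y0:y0+60,x0:x0+60]; s=6
    gr=cv2.GaussianBlur(cv2.resize(roi[:,:,1],None,fx=s,fy=s,interpolation=cv2.INTER_CUBIC),(11,11),3)
    c=cv2.HoughCircles(gr,cv2.HOUGH_GRADIENT,1,60,param1=60,param2=15,minRadius=int(17.2*s),maxRadius=int(20*s))
    if c is not None:
        for a in c[0][:3]: print("  ",w(p,(a[0]/s+x0,a[1]/s+y0),82).round(1),round(a[2]/s,1))
plan(496,-19,140,1.42)
E
```

```text
p0 (496.2, -16)
brown area 244 circ [496.  -27.5  76. ] r 16.0 ell [495.8 -28.   76. ] [25.7 32.4]
   [498.9  -7.3  82. ] 19.2
p2 (624.7, -36.5)
brown area 214 circ [625.4 -39.4  76. ] r 18.3 ell [625.3 -38.9  76. ] [32.6 36.6]
   [623.3 -34.9  82. ] 19.3
p3 (506.8, 53)
brown area 428 circ [505.6  51.7  76. ] r 20.7 ell [505.6  51.7  76. ] [38.1 41.2]
p5 (635.3, 32.7)
brown area 493 circ [635.9  32.3  76. ] r 20.9 ell [636.5  31.5  76. ] [37.8 41.4]
   [636.9  38.3  82. ] 19.4
t41.8 pos [555.5 -20.  195.4] rpy [3.142 0.    1.418] j6 1.57 shift [ -8.  -59.   55.4] wz(tool) -0.1 after-turn axes:
```

```bash
python3 - <<'E'
from h import *
im,p=snap("wrist"); o=get_obs()
print(px(p,[[496.2,-16,82],[624.7,-36.5,82]])*1.5, w(p,np.array((290,299))/1.5,82), w(p,np.array((493,293))/1.5,82))
# lower boundary of the mount: green/white -> brown transitions in the column through the centre
hsv=cv2.cvtColor(im,cv2.COLOR_RGB2HSV)
for col in (193,328): print(col,[(r,*im[r,col]) for r in range(208,224)])
E
```

```text
[[289.11145433 294.21989444]
 [492.78503955 295.30962814]] [496.03881928 -19.26330075  82.        ] [624.94165145 -34.95384966  82.        ]
193 [(208, np.uint8(137), np.uint8(111), np.uint8(89)), (209, np.uint8(105), np.uint8(86), np.uint8(72)), (210, np.uint8(129), np.uint8(102), np.uint8(82)), (211, np.uint8(126), np.uint8(100), np.uint8(74)), (212, np.uint8(163), np.uint8(131), np.uint8(97)), (213, np.uint8(164), np.uint8(131), np.uint8(100)), (214, np.uint8(166), np.uint8(131), np.uint8(100)), (215, np.uint8(161), np.uint8(131), np.uint8(96)), (216, np.uint8(129), np.uint8(104), np.uint8(82)), (217, np.uint8(101), np.uint8(84), np.uint8(71)), (218, np.uint8(106), np.uint8(87), np.uint8(69)), (219, np.uint8(115), np.uint8(97), np.uint8(82)), (220, np.uint8(199), np.uint8(200), np.uint8(190)), (221, np.uint8(226), np.uint8(224), np.uint8(219)), (222, np.uint8(225), np.uint8(225), np.uint8(218)), (223, np.uint8(224), np.uint8(227), np.uint8(222))]
328 [(208, np.uint8(213), np.uint8(197), np.uint8(167)), (209, np.uint8(206), np.uint8(194), np.uint8(162)), (210, np.uint8(189), np.uint8(176), np.uint8(147)), (211, np.uint8(159), np.uint8(149), np.uint8(125)), (212, np.uint8(123), np.uint8(99), np.uint8(81)), (213, np.uint8(117), np.uint8(87), np.uint8(72)), (214, np.uint8(155), np.uint8(137), np.uint8(123)), (215, np.uint8(230), np.uint8(230), np.uint8(225)), (216, np.uint8(231), np.uint8(231), np.uint8(226)), (217, np.uint8(228), np.uint8(229), np.uint8(224)), (218, np.uint8(208), np.uint8(208), np.uint8(199)), (219, np.uint8(115), np.uint8(115), np.uint8(112)), (220, np.uint8(148), np.uint8(147), np.uint8(139)), (221, np.uint8(227), np.uint8(227), np.uint8(220)), (222, np.uint8(227), np.uint8(226), np.uint8(221)), (223, np.uint8(227), np.uint8(226), np.uint8(221))]
```

>>> carry_out:
  increments:
    - [[-0.0048, -0.0296, 0, 0, 0, 0, 0.052], [-0.0048, -0.0296, 0, 0, 0, 0, 0.052], [0, 0, 0.04, 0, 0, 0, 0.052], [0, 0, 0.04, 0, 0, 0, 0.052], [0, 0, 0.025, 0, 0, 0, 0.052], [0, 0, 0, 0, 0, 0, 0.052], [0, 0, 0, 0, 0, 0, 0.052], [0, 0, 0, 0, 0, 0, 0.052]]

```text
t: 42.65
position: [497.3, -20.9, 92.7]
eef_rot: [3.138, 0.0, 1.418]
contact_force: [0.2, -0.1, -0.3]
finger_gap: 52.0
finger_force: 0.0
```

```bash
python3 - <<'E'
from h import *
plan(495.5,-20.5,74.5,1.42)
E
```

```text
t42.6 pos [497.3 -20.9  92.7] rpy [3.138 0.    1.418] j6 1.55 shift [ 0.2 -1.9 18.2] wz(tool) -0.1 after-turn axes:
```

>>> carry_out:
  increments:
    - [[0, -0.0015, 0.012, 0, 0, 0, 0.052], [0, 0, 0.0065, 0, 0, 0, 0.052], [0, 0, 0, 0, 0, 0, 0.052], [0, 0, 0, 0, 0, 0, 0.052], [0, 0, 0, 0, 0, 0, 0.025], [0, 0, 0, 0, 0, 0, 0.025], [0, 0, 0, 0, 0, 0, 0.025], [0, 0, 0, 0, 0, 0, 0.025]]
  force: 30

```text
t: 43.45
position: [494.5, -20.5, 72.4]
eef_rot: [3.141, 0.0, 1.418]
contact_force: [-0.4, -1.0, 1.4]
finger_gap: 34.3
finger_force: 29.9
```

>>> carry_out:
  increments:
    - [[0, 0, -0.01, 0, 0, 0, 0.025], [0, 0, 0, 0, 0, 0, 0.025], [0.0045, 0, 0, 0, 0, 0, 0.025], [0, 0, 0, 0, 0, 0, 0.025], [0, 0, 0, 0, 0, 0, 0.025], [0, 0, 0, 0, 0, 0, 0.025], [0, 0, 0, 0, 0, 0, 0.025], [0, 0, 0, 0, 0, 0, 0.025]]

```text
t: 44.25
position: [494.7, -16.0, 81.8]
eef_rot: [-3.141, 0.0, 1.418]
contact_force: [1.0, -0.4, -2.2]
finger_gap: 34.3
finger_force: 29.9
```

```bash
python3 - <<'E'
from h import *
plan(496.2,-16,73.5,1.42)
E
```

```text
t44.2 pos [494.7 -16.   81.8] rpy [-3.141  0.     1.418] j6 1.56 shift [0.2 1.4 8.3] wz(tool) -0.1 after-turn axes:
```

Lower, release, back off to the same viewing pose.

>>> carry_out:
  increments:
    - [[0, 0.0014, 0.005, 0, 0, 0, 0.025], [0, 0, 0.003, 0, 0, 0, 0.025], [0, 0, 0.001, 0, 0, 0, 0.025], [0, 0, 0, 0, 0, 0, 0.025], [0, 0, 0, 0, 0, 0, 0.05], [0, 0, 0, 0, 0, 0, 0.05], [0, 0, 0, 0, 0, 0, 0.05], [0, 0, 0, 0, 0, 0, 0.05]]

```text
t: 45.05
position: [496.3, -16.2, 73.0]
eef_rot: [3.141, -0.0, 1.418]
contact_force: [0.4, 0.1, 0.2]
finger_gap: 50.1
finger_force: 0.0
```

>>> carry_out:
  increments:
    - [[0, 0, -0.03, 0, 0, 0, 0.05], [0, 0, -0.04, 0, 0, 0, 0.06], [0, 0.03, -0.05, 0, 0, 0, 0.06], [0, 0.03, 0, 0, 0, 0, 0.06], [0, 0, 0, 0, 0, 0, 0.06], [0, 0, 0, 0, 0, 0, 0.06], [0, 0, 0, 0, 0, 0, 0.06], [0, 0, 0, 0, 0, 0, 0.06]]

```text
t: 45.85
position: [550.2, -24.4, 185.2]
eef_rot: [-3.14, -0.0, 1.418]
contact_force: [-0.7, 1.2, 0.5]
finger_gap: 60.3
finger_force: 0.0
```

```bash
python3 - <<'E'
from h import *
im,p=snap("wrist"); np.save("fin.npy",im)
for v in ((496.2,-16),(624.7,-36.5)):
    c=px(p,[[*v,82]])[0]; e=px(p,[[v[0]-.151*18,v[1]-.988*18,82]])[0]; col=int(round(e[0])); r0=int(e[1])
    print("pred lower edge",e.round(1),[(r,int(im[r,col].min()),int(im[r,col,0])-int(im[r,col,2])) for r in range(r0-6,r0+8)])
stage(); plan(525,112,240,np.radians(160))
E
```

```text
pred lower edge [196.5 212.7] [(206, 89, 53), (207, 101, 64), (208, 102, 63), (209, 99, 65), (210, 98, 65), (211, 99, 63), (212, 101, 61), (213, 82, 50), (214, 108, 36), (215, 220, 5), (216, 213, 5), (217, 197, 10), (218, 119, 5), (219, 135, 8)]
pred lower edge [335.  213.5] [(207, 169, 44), (208, 161, 44), (209, 141, 43), (210, 121, 42), (211, 87, 43), (212, 76, 45), (213, 83, 40), (214, 189, 21), (215, 224, 5), (216, 223, 6), (217, 200, 7), (218, 173, 7), (219, 108, 6), (220, 166, 8)]
red 8 [-49.2 123.7] r133 ang 111.7
yel 10 [-54.5 137.7] r148 ang 111.6
blu 23 [-142.4   20.8] r144 ang 171.7
t46.0 pos [550.5 -24.5 185.5] rpy [-3.141  0.     1.418] j6 1.56 shift [131.  -46.  -54.4] wz(tool) -78.8 after-turn axes:
```

```bash
python3 - <<'E'
from h import *
im,p=snap("top"); im2,_=snap("scene")
save(np.hstack([im,im2[:, :]])[:, :],"fin.png",None,0.78)
o=np.hstack([cv2.resize(im,(400,300),interpolation=cv2.INTER_AREA),cv2.resize(im2,(400,300),interpolation=cv2.INTER_AREA)])
q=np.hstack([cv2.resize(im[200:384,0:245],(400,300)),cv2.resize(im[200:384,267:512],(400,300))])
save(np.vstack([o,q]),"fin.png")
E
```

```text
(no output)
```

View pics/fin.png

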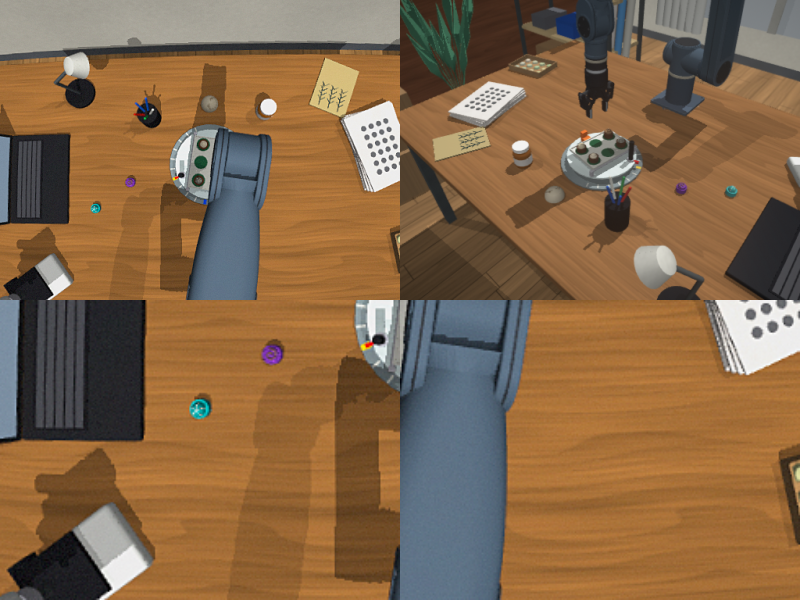

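No further fossils are about; only the decoys and bystanders remain. I'll grip the handle and swing the stage four clicks to blue.

>>> carry_out:
  increments:
    - [[0.0327, -0.0117, 0, 0, 0, 0, 0.06], [0.0327, -0.0117, 0, 0, 0, 0, 0.06], [0.0327, -0.0117, 0, 0, 0, 0, 0.06], [0.0327, -0.0117, 0, 0, 0, 0, 0.06], [0, 0, 0, 0, 0, 0, 0.055], [0, 0, 0, 0, 0, 0, 0.055], [0, 0, 0.03, 0, 0, 0, 0.055], [0, 0, 0, 0, 0, 0, 0.055]]

```text
t: 46.85
position: [522.5, 110.4, 151.8]
eef_rot: [-3.134, 0.002, 1.416]
contact_force: [-1.1, 0.6, -0.6]
finger_gap: 54.8
finger_force: 0.0
```

```bash
python3 - <<'E'
from h import *
plan(523.9,112.3,97,1.418)
E
```

```text
t46.9 pos [522.5 110.4 151.8] rpy [-3.134e+00  2.000e-03  1.416e+00] j6 1.81 shift [ 2.2  1.5 54.8] wz(tool) -0.1 after-turn axes:
```

>>> carry_out:
  increments:
    - [[0.0015, 0.001, 0.02, 0, 0, 0, 0.055], [0, 0, 0.02, 0, 0, 0, 0.055], [0, 0, 0.016, 0, 0, 0, 0.055], [0, 0, 0, 0, 0, 0, 0.01], [0, 0, 0, 0, 0, 0, 0.01], [0, 0, 0, 0, 0, 0, 0.01], [0, 0, 0, 0, 0, 0, 0.01], [0, 0, 0, 0, 0, 0, 0.01]]
  force: 50

```text
t: 47.65
position: [526.0, 112.9, 101.2]
eef_rot: [3.141, 0.0, 1.418]
contact_force: [-5.1, -1.0, 5.4]
finger_gap: 16.2
finger_force: 49.1
```

>>> carry_out:
  increments:
    - [[-0.0031, -0.005, 0, 0, 0, -3, 0.01], [-0.0031, -0.005, 0, 0, 0, -3, 0.01], [-0.0031, -0.005, 0, 0, 0, -3, 0.01], [-0.0031, -0.005, 0, 0, 0, -3, 0.01], [-0.0031, -0.005, 0, 0, 0, -3, 0.01], [-0.0031, -0.005, 0, 0, 0, -3, 0.01], [-0.0031, -0.005, 0, 0, 0, -3, 0.01], [-0.0031, -0.005, 0, 0, 0, -3, 0.01]]

```text
t: 48.45
position: [487.5, 88.6, 101.2]
eef_rot: [3.139, -0.003, 1.839]
contact_force: [-3.9, 3.0, 5.8]
finger_gap: 15.8
finger_force: 49.5
```

```bash
python3 - <<'E'
from h import *
o=get_obs(); r=o["position"][:2]-[565,9]; print(o["position"],np.hypot(*r),np.degrees(np.arctan2(r[1],r[0])),o["eef_rot"],o["contact_force"],o["finger_gap"])
stage()
E
```

```text
[487.46354404  88.63034992 101.18552228] 111.1435766564362 134.23670785007744 [ 3.13915379e+00 -2.71259777e-03  1.83909453e+00] [-3.88617619  3.02907797  5.83340504] 15.84039146232951
blu 22 [-142.7   21.1] r144 ang 171.6
```

>>> carry_out:
  increments:
    - [[-0.0031, -0.005, 0, 0, 0, -3, 0.01], [-0.0031, -0.005, 0, 0, 0, -3, 0.01], [-0.0031, -0.005, 0, 0, 0, -3, 0.01], [-0.0031, -0.005, 0, 0, 0, -3, 0.01], [-0.0031, -0.005, 0, 0, 0, -3, 0.01], [-0.0031, -0.005, 0, 0, 0, -3, 0.01], [-0.0031, -0.005, 0, 0, 0, -3, 0.01], [-0.0031, -0.005, 0, 0, 0, -3, 0.01]]

```text
t: 49.3
position: [461.1, 49.7, 101.2]
eef_rot: [3.139, -0.004, 2.258]
contact_force: [-6.6, 5.4, 7.5]
finger_gap: 16.0
finger_force: 49.8
```

>>> carry_out:
  increments:
    - [[-0.0031, -0.005, 0, 0, 0, -3, 0.01], [-0.0031, -0.005, 0, 0, 0, -3, 0.01], [-0.0031, -0.005, 0, 0, 0, -3, 0.01], [-0.0031, -0.005, 0, 0, 0, -3, 0.01], [0, 0, 0, 0, 0, 0, 0.01], [0, 0, 0, 0, 0, 0, 0.01], [0, 0, 0, 0, 0, 0, 0.01], [0, 0, 0, 0, 0, 0, 0.01]]

```text
t: 50.1
position: [454.4, 25.5, 101.2]
eef_rot: [-3.14, -0.003, 2.465]
contact_force: [-10.3, 1.0, 9.1]
finger_gap: 16.2
finger_force: 50.0
```

```bash
python3 - <<'E'
from h import *
o=get_obs(); r=o["position"][:2]-[565,9]; print(o["position"],np.hypot(*r),np.degrees(np.arctan2(r[1],r[0])),o["eef_rot"],o["contact_force"],o["finger_gap"])
E
```

```text
[454.36664337  25.46011658 101.1557763 ] 111.85112890632097 171.53756582237608 [-3.13990384e+00 -2.77671563e-03  2.46532828e+00] [-10.32635812   0.97491845   9.12028401] 16.180590779510087
```

At blue. Release slowly, lift and move clear.

>>> carry_out:
  increments:
    - [[0, 0, 0, 0, 0, 0, 0.055], [0, 0, 0, 0, 0, 0, 0.055], [0, 0, 0, 0, 0, 0, 0.055], [0, 0, -0.03, 0, 0, 0, 0.055], [0, 0, -0.04, 0, 0, 0, 0.055], [0, 0, -0.04, 0, 0, 0, 0.055], [0, 0, 0, 0, 0, 0, 0.055], [0, 0, 0, 0, 0, 0, 0.055]]

```text
t: 50.9
position: [457.8, 24.9, 211.2]
eef_rot: [3.139, 0.003, 2.465]
contact_force: [-0.6, 0.8, -1.0]
finger_gap: 54.8
finger_force: 0.0
```

>>> carry_out:
  increments:
    - [[0, 0.05, 0, 0, 0, 0, 0.055], [0, 0.05, 0, 0, 0, 0, 0.055], [0, 0.05, 0, 0, 0, 0, 0.055], [0, 0.05, 0, 0, 0, 0, 0.055], [0, 0.05, 0, 0, 0, 0, 0.055], [0, 0, 0, 0, 0, 0, 0.055], [0, 0, 0, 0, 0, 0, 0.055], [0, 0, 0, 0, 0, 0, 0.055]]

```text
t: 51.7
position: [612.0, 219.3, 208.8]
eef_rot: [-3.14, -0.001, 2.465]
contact_force: [-0.1, 0.2, 0.1]
finger_gap: 55.0
finger_force: 0.0
```

```bash
python3 - <<'E'
from h import *
print(get_obs()["position"]); stage(); im,p=snap("top"); C=np.array([565,9.])
for b,a in blobs(im,*ORA,amin=5)[0]: print("ora",a,w(p,b,50).round(0))
c,s=np.cos(np.pi/3),np.sin(np.pi/3); M=np.array([[c,-s],[s,c]])
G=[(496.2,-16),(624.7,-36.5),(506.8,53),(635.3,32.7)]
for g in G:
    v=C+M@(np.array(g)-C); print("pad",v.round(1),end=" "); brown(p,im,v,76,13,(25,255,150))
print("lip exp",(C+M@(np.array([554.5,-60])-C)).round(0))
for b,a in blobs(im,[60,80,20],[90,255,200],40)[0]: print("green",a,w(p,b,64).round(0))
E
```

```text
[611.98135919 219.25869364 208.78118124]
red 6 [-131.    20.3] r133 ang 171.2
yel 20 [-52.2 133.2] r143 ang 111.4
blu 10 [-148.    21.8] r150 ang 171.6
ora 8 [656. -54.  50.]
ora 42 [639. -47.  50.]
ora 12 [626. -36.  50.]
pad [552.3 -63.1] brown area 90 circ [552.6 -66.6  76. ] r 6.3 ell [552.5 -66.3  76. ] [12.1 12.5]
pad [634.3  38. ] brown area 58 circ [632.7  35.   76. ] r 6.4 ell [632.7  35.4  76. ] [12.1 12.7]
pad [497.8 -19.4] brown area 65 circ [497.  -21.8  76. ] r 6.4 ell [497.3 -22.   76. ] [12.3 12.7]
pad [579.6  81.7] brown area 61 circ [579.2  79.4  76. ] r 6.3 ell [579.2  79.2  76. ] [12.2 12.3]
lip exp [620. -35.]
green 61 [625.  38.  64.]
green 202 [591. -15.  64.]
green 68 [575.  81.  64.]
green 63 [543. -59.  64.]
green 204 [537.  29.  64.]
green 75 [495. -17.  64.]
```

```bash
python3 -c "
from station import ticket
print(ticket.finish_job())"
```

```text
the job is handed in; nothing more can be done
None
```

I handed the job in at about 52 s: the stage is at the blue mark with the wedge in place, and the four fossils found (snail, ammonite, urchin and a pale one I didn't identify) stand on their own pads within about 3 mm. The plate was level when I last checked it by eye, at yellow before loading. I didn't re-measure the pen cup, jar and big shell, but I saw no contact with them.

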